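# Take the bonded phone out of the dead-weight press

### The arm

A 6-joint arm with a two-finger parallel gripper is mounted at the origin on a cart in front of the work surface, level with it; the furniture and walls round the work are solid. World frame = base frame: x ahead of the robot, y to its left, z up, the work surface at z = 0. Lengths are in m, angles in rad, forces in N, time in s.
With the tool pointing down it reaches from about 0.375 to 0.975 m from the base axis. Payload 3.8 kg.
Tool frame: the origin (TCP) lies on the mounting face of the last link; the fingertips stand 173 mm ahead of it and the grasp point (between the pads) lies 155 mm ahead of it (bot.hold_point_z is the distance from the TCP to the grasp point, in m); z points along the fingers, y is the line along which they close (so a half turn about z gives the same grasp; the last joint's range is limited). The gripper opens to 85 mm and grips with 20 to 120 N. Pads are 22 mm wide; open, the fingers measure 114 mm over their backs; the gripper's body (76 mm by 85 mm) begins 54 mm behind the grasp point. The pads swing forward as they close: fully open they stand 13 mm farther back than shut.
Start: joints at [1.237, 0.264, 1.604, -0, 1.274, -0.037], TCP at [0.197, 0.645, 0.405] pointing down, gripper open.
Joint ranges: [-2.63, 2.63], [-0.94, 2.18], [0.31, 2.57], [-1.31, 4.45], [0, 2.66], [-2.55, 2.55]. Speed limits (rad/s): [2.57, 2.57, 3.14, 3.14, 3.14, 3.14].

### API

Orientations are given as a rotation vector (axis times angle).
In Python, from workcell import bot, optics gives the robot as it stands.
- The arm moves only by the shell command python3 -m jog 'ROWS' [OPENING] [FORCE]. ROWS is JSON, a list of rows, each an object of numbers: "dx", "dy", "dz": the shift along the tool's x, y, z in mm; "ax", "ay", "az": the turn, a rotation vector about the tool's x, y, z in degrees. A call has 1 to 20 rows; each row shifts and turns the commanded pose from where the row before left it, along the tool's axes as they then stand; what a row does not reach is not made up. A row lasts 1/12 s, in which the tool goes at most 41.7 mm and 7.16 degrees, less where a joint would pass 70% of its speed; a pose out of reach is approached as far as the arm can. A call with a gripper value outside its range is refused whole. OPENING is the opening, from 0 (shut) to 1 (fully open), set as the call begins (- or left out, the last holds). The fingers move at their own pace and stop on an object; FORCE is the grip in N (left out, the last holds). Time passes only in rows, so rows that do not move let the fingers close. It gives the time, the measured TCP pose, the force, the opening and the grip force at its end, in the units of the state.
- bot.read_state(): the state, without advancing time (a new reading comes with each control period).
- optics.read_camera(name): name is "scene" or "top"; returns a dict with "img" (400x640x3 uint8, red, green, blue), "vertical_fov" (degrees; the focal length in pixels is half the picture's height over the tangent of half this angle, whatever the lens; pixels are square), "cx", "cy" (the principal point, pixels), "k1" (the pictures are not rectified: a ray, as slopes to the right and down, at radius r is drawn at 1 + k1 r^2 times it, then the intrinsics apply), "R" (3x3) and "t" (3): a world point X has camera coordinates R X + t. Camera axes: x right, y down, z forward; pixel columns grow to the right and rows downward; lengths in m; the calibration is good to about 2 mm. A picture is of the moment at which its call begins. There is no depth.
- bot.finish_job(): hands the job in; it is judged then, once.
The state is a dict: "time": time; "q": joint angles; "joint_vel": joint speeds; "joint_torque": joint torques, N m; "tool_pos": TCP position; "tcp_rot": TCP orientation; "wrist_force": force on the tool from outside, world axes, zero at the start; "torque": the same for the moment, N m; "width": opening from 0.0 (shut) to 1.0 (fully open); "grip_force": force on a finger pad.
Only numpy, scipy, OpenCV 4.12 (cv2) and the standard library are available. Lean on these libraries where they do the work, as an engineer would, in place of code of your own. Each camera call takes 0.05 s, during which the arm holds its last target. There are 200 camera calls.

### The job

The glued phone in the bonding press has cured, so clear the press: stand both steel weights upright on the white board and lay the pressure bar flat beside them, then lift the phone out of its nest and lay it gently on the order pad, in the middle and lengthwise, without letting it fall. Then put the bar back over the two guide pins and each weight back on the pin it came from, and leave the bottle, cutter and screwdriver where they are.

Things in the scene. Friction and masses are not known exactly. Their poses are not given: they have to be found in the camera images.
- press: fixed aluminium base plate 230 (x) x 104 (y) x 10 mm, origin under its centre, z up. Guide pins 10 mm thick at x = +84 and -84 mm, y = 0, tops at z = 76 mm (tapered tips). Between them a rubber pad, 46 mm wide, top at z = 18, carries the phone; end stops (x = +-67 mm) and four dowels (x = +-45, y = +-36.5 mm) end at z = 23; there the bar rests when the phone is out.
- bar: loose pressure bar, about 0.5 kg: steel flat 206 (x) x 34 (y) x 12 mm, origin at the centre of its underside, z up. Holes 16.5 mm wide at x = +84 and -84 mm go over the pins; ends alike, either way round will do. Mid-bar a black grip rib 64 (x) x 16 (y) mm, top at z = 35 mm. At the start it lies on the phone, underside 26 mm above the desk, a weight on each end.
- tall_weight: loose steel weight, tall and slim: upright tube 38 mm across, 50 mm high, 18 mm bore right through, about 0.3 kg; origin at the centre of its underside, z up along the bore. At the start it stands on one end of the bar (which end varies) with a pin in its bore.
- wide_weight: loose steel weight, low and wide: upright ring 54 mm across, 26 mm high, 18 mm bore right through, about 0.3 kg; origin at the centre of its underside, z up along the bore. At the start it stands on the other end of the bar with the other pin in its bore.
- phone: loose dark phone, 124 (x) x 61 (y) mm, body 8 mm thick, about 0.15 kg; origin at the centre of its underside, x along its length, z up. At the start it lies in the press's nest under the bar, underside 18 mm above the desk, with 2 mm play all round; it can be gripped across its width at the middle of the long sides.
- board: fixed white coated work board lying on the desk, 206 (x) x 313 (y) x 6 mm, bare: the side area for the bar and weights. Origin at the centre of its underside; top at z = 6 mm.
- pad: fixed spiral order pad lying on the desk, 210 (x, length) x 152 (y) mm; the page is at z = 11 mm. Origin at the centre of its underside.
- bottle: white squeeze bottle, 36 mm across, 96 mm high, standing to the right of the work; leave it. Origin at the centre of its foot.
- cutter: small red-handled side cutter, 119 mm long, lying at the right near the desk edge; leave it. Origin at the middle of its underside.
- driver: slim blue precision screwdriver, 149 mm long, lying at the left edge of the desk; leave it. Origin at the middle of its underside.

How it is judged:
By the outcome, as a careful person would: the job done as asked, in the order asked, and still so for the second after the job is handed in, with the robot touching nothing.
It also fails if it takes over 144 s, if anything falls off the work surface, if the arm or the gripper's body presses on something with over 40 N, if the wrist force passes 120 N, or if a joint passes its speed limit or range.

## Working session

There is one attempt and no reset: what is moved stays moved. The work goes in short steps, Python scripts to look and compute and a shell command to move; the robot and the scene stay as the last step left them, time stands still between calls to the robot, and variables do not carry over. Pictures are saved under pics/ and viewed, at most 14 in all, crops included, and the job is handed in when it is done.

```bash
ls; mkdir -p pics; cat > h.py <<'E'
import numpy as np, cv2
from workcell import bot, optics
def cam(n):
    c=optics.read_camera(n); c['f']=200/np.tan(np.radians(c['vertical_fov'])/2); return c
def ray(c,u,v):
    K=np.array([[c['f'],0,c['cx']],[0,c['f'],c['cy']],[0,0,1]]);
    d=np.array([(u-c['cx'])/c['f'],(v-c['cy'])/c['f']]); s=d.copy()
    for _ in range(30): s=d/(1+c['k1']*(s@s))
    R=np.array(c['R']);t=np.array(c['t'])
    return -R.T@t, R.T@np.array([s[0],s[1],1.])
def onz(c,u,v,z):
    o,d=ray(c,u,v); return o+d*(z-o[2])/d[2]
def proj(c,X):
    p=np.array(c['R'])@np.array(X)+np.array(c['t']); s=p[:2]/p[2]; s=s*(1+c['k1']*(s@s)); return s*c['f']+[c['cx'],c['cy']]
def tri(c1,p1,c2,p2):
    o1,d1=ray(c1,*p1);o2,d2=ray(c2,*p2)
    A=np.c_[d1,-d2]; s=np.linalg.lstsq(A,o2-o1,rcond=None)[0]
    a=o1+d1*s[0];b=o2+d2*s[1]; return (a+b)/2,np.linalg.norm(a-b)
def save(c,name): cv2.imwrite('pics/'+name,c['img'][:,:,::-1])
E
python3 - <<'E'
from h import *
for n in('scene','top'):
    c=cam(n);save(c,n+'0.png');print(n,c['vertical_fov'],c['cx'],c['cy'],c['k1'],np.array(c['R']).round(3).tolist(),np.array(c['t']).round(3), (-np.array(c['R']).T@c['t']).round(3))
s=bot.read_state();print(s,bot.hold_point_z)
E
```

```text
pics
scene 48.9299050420395 329.35100003640207 201.86836231481888 -0.11209918214997522 [[0.905, -0.425, 0.017], [-0.303, -0.672, -0.676], [0.298, 0.606, -0.737]] [-0.465  0.181  1.242] [ 0.105 -0.829  1.045]
top 51.60218745773753 315.20380432871406 198.8171372204108 0.032212113835718925 [[-0.023, -1.0, 0.006], [-0.999, 0.023, -0.035], [0.035, -0.007, -0.999]] [-0.01   0.495  1.342] [ 0.448 -0.012  1.358]
{'time': 0.1, 'q': array([ 1.23712810e+00,  2.64677387e-01,  1.60528516e+00,  1.27971545e-05,
        1.27371319e+00, -3.68818384e-02]), 'joint_vel': array([-2.08350494e-03, -1.52259513e-03, -3.38945389e-03,  8.67344441e-05,
        8.95405825e-05,  6.04341737e-05]), 'joint_torque': array([-5.38392724e-04, -5.16708970e+01, -3.68588054e+01, -1.14176521e-04,
        6.30834431e-03,  7.96661595e-06]), 'tool_pos': array([0.19728364, 0.64518433, 0.40346068]), 'tcp_rot': array([-0.46442897, -3.10667239,  0.00321216]), 'wrist_force': array([ 0.9651816 ,  0.17527966, -0.28282809]), 'torque': array([-0.03665145, -0.05128805, -0.04264804]), 'grip_force': 0.0, 'width': 0.9998769528412087} 0.1547
```

View pics/scene0.png

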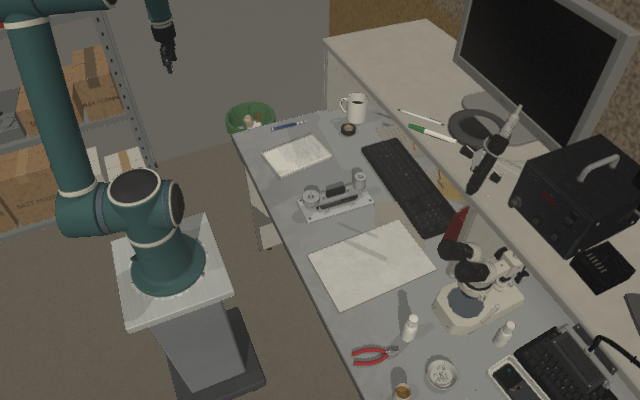

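View pics/top0.png

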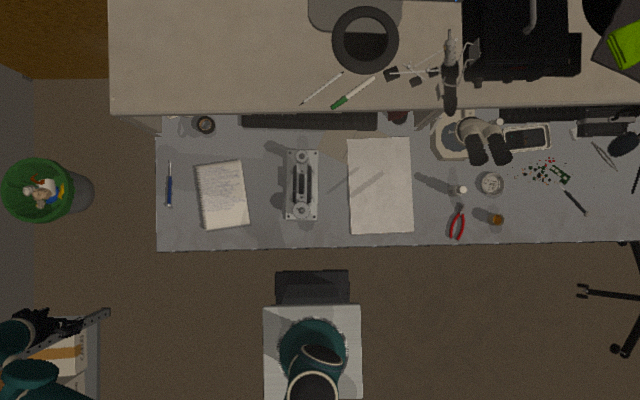

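The scene view shows the press at about (336,200), with the wide weight on the near/left end (312,197) and the tall weight on the far/right end (359,178). The top view shows the press at (302,185), the pad at (222,195), the board at (380,186) and the driver at (168,184). I'll enlarge the press in both views.

```bash
python3 - <<'E'
from h import *
a=cv2.imread('pics/top0.png')[140:230,270:335];b=cv2.imread('pics/scene0.png')[160:228,290:382]
a=cv2.resize(a,None,fx=6.4,fy=6.4,interpolation=cv2.INTER_CUBIC)  
b=cv2.resize(b,None,fx=4,fy=4,interpolation=cv2.INTER_CUBIC)
o=np.zeros((580,800,3),np.uint8);o[:a.shape[0],:a.shape[1]]=a;o[:b.shape[0],420:420+b.shape[1]]=b
for i in range(0,90,10): cv2.putText(o,str(140+i),(0,int(i*6.4)+6),0,.4,(0,0,255))
for i in range(0,65,10): cv2.putText(o,str(270+i),(int(i*6.4),575),0,.4,(0,0,255))
for i in range(0,68,10): cv2.putText(o,str(160+i),(420,int(i*4)+6),0,.4,(0,0,255))
for i in range(0,92,10): cv2.putText(o,str(290+i),(420+int(i*4),285),0,.4,(0,0,255))
cv2.imwrite('pics/crop0.png',o)
E
```

```text
(no output)
```

View pics/crop0.png

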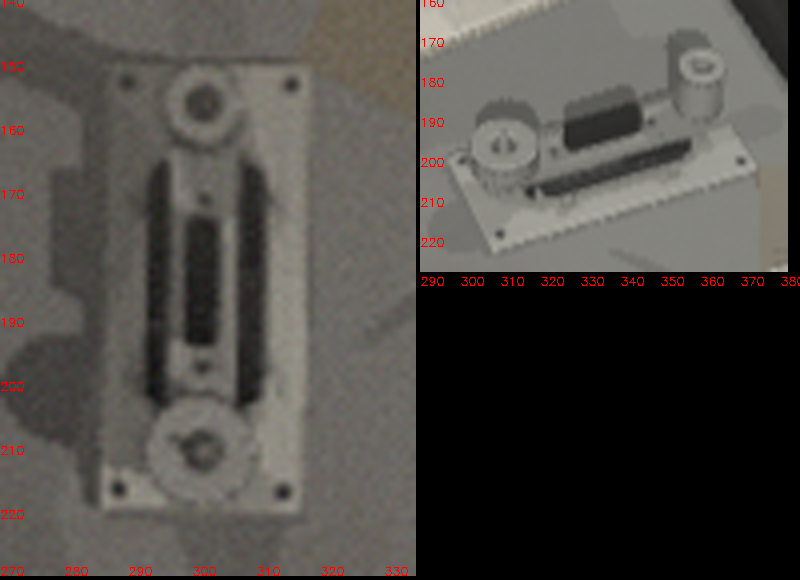

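The top crop shows the tall weight's top circle at (302,156), the wide one at (301.6,210.3), the rib at (301.5,184), and the plate's four corner holes. In the scene crop the tall top is at (360.4,176.4) and the wide top at (311,196.2).

```bash
python3 - <<'E'
from h import *
T=cam('top');S=cam('scene')
t=lambda x,y:((x+.5)/6.4-.5+270,(y+.5)/6.4-.5+140)
s=lambda x,y:((x-420+.5)/4-.5+290,(y+.5)/4-.5+160)
for n,a,b,z in(('tall',t(205,102),s(702,67),.088),('wide',t(203,450),s(504,145),.064),('ribtop',t(201.5,281),s(602,119),.061)):
    X,e=tri(T,a,S,b);print(n,(X*1000).round(1),'gap',round(e*1000,1),'atz',(onz(T,*a,z)*1000).round(1),(onz(S,*b,z)*1000).round(1))
h=[onz(T,*t(*p),.01)*1000 for p in((127,82),(291,84),(283,491),(118,489))]
print('holes',np.round(h,1).tolist(),'c',np.mean(h,0).round(1)); d=(h[0]+h[1]-h[2]-h[3]);print('yaw',np.degrees(np.arctan2(d[1],d[0])))
hs=[onz(S,*s(*p),.01)*1000 for p in((462,160),(500,233),(741,160))];print('scene holes',np.round(hs,1).tolist())
# board, pad
for n,c in(('top',T),('scene',S)):
    im=c['img'];g=im.min(2)
    g=cv2.GaussianBlur(g,(3,3),0)
    for th in(150,165,180):
        m=(g>th).astype(np.uint8);cs,_=cv2.findContours(cv2.morphologyEx(m,cv2.MORPH_CLOSE,np.ones((5,5))),cv2.RETR_EXTERNAL,cv2.CHAIN_APPROX_NONE)
        for k in cs:
            A=cv2.contourArea(k)
            if 1200<A<12000:
                r=cv2.minAreaRect(k); q=cv2.approxPolyDP(k,8,True)[:,0]
                cx=r[0]
                print(n,th,A,np.round(cx,1),[ (onz(c,*p,.006)*1000).round(0)[:2].tolist() for p in q][:6])
E
```

```text
tall [626.8  18.   86.8] gap 0.5 atz [626.4  18.   88. ] [626.4  16.8  88. ]
wide [459.6  23.1  65.6] gap 0.9 atz [459.2  23.3  64. ] [460.6  24.4  64. ]
ribtop [542.5  22.2  59.9] gap 0.8 atz [542.1  22.3  61. ] [542.4  21.1  61. ]
holes [[648.5, 59.5, 10.0], [645.7, -24.3, 10.0], [437.9, -15.4, 10.0], [440.9, 68.4, 10.0]] c [543.2  22.   10. ]
yaw -2.4623659671788105
scene holes [[442.9, 70.0, 10.0], [440.1, -13.0, 10.0], [647.3, -22.2, 10.0]]
scene 150 5994.0 [371.8 261.6] [[686.0, -135.0], [384.0, -138.0], [387.0, -335.0], [689.0, -329.0]]
scene 150 1362.5 [296.5 154.5] [[619.0, 226.0], [605.0, 355.0], [414.0, 336.0], [426.0, 207.0]]
```

```bash
cat > d.py <<'E'
# usage: d.py x y z(mm TCP) [yaw of tool y deg]: prints remaining tool-frame shift/turn
import sys,numpy as np
from scipy.spatial.transform import Rotation as R
from workcell import bot
s=bot.read_state();r=R.from_rotvec(s['tcp_rot']).as_matrix();p=s['tool_pos']*1000
print('t',round(s['time'],2),'p',p.round(1),'yaw',np.degrees(np.arctan2(r[1,1],r[0,1])).round(2),'tilt',np.degrees(r[:2,2]).round(2),'w',round(s['width'],3),'grip',round(s['grip_force'],1),'F',s['wrist_force'].round(1),'q6',round(s['q'][5],2))
a=[float(v) for v in sys.argv[1:]]
if len(a)>=3:
    y=np.radians(a[3]) if len(a)>3 else np.arctan2(r[1,1],r[0,1])
    G=np.array([[-np.sin(y),np.cos(y),0],[np.cos(y),np.sin(y),0],[0,0,-1]]).T
    print('shift now-frame',(r.T@(np.array(a[:3])-p)).round(1),' in-goal-frame',(G.T@(np.array(a[:3])-p)).round(1),'turn',np.degrees(R.from_matrix(r.T@G).as_rotvec()).round(2))
E
python3 -m jog '[{"dx":-30,"dy":-24},{"dx":-30,"dy":-24},{"dx":-30,"dy":-24},{"dx":-30,"dy":-24},{"dx":-30,"dy":-24},{"dx":-30,"dy":-24},{"dx":-30,"dy":-24},{"dx":-30,"dy":-24},{"dx":-30,"dy":-24},{"dx":-30,"dy":-24},{"dx":-30,"dy":-24},{"dx":-30,"dy":-24},{"dx":-30,"dy":-24},{"dx":-30,"dy":-24},{"dx":-30,"dy":-24},{"dx":-30,"dy":-24},{"dx":-30,"dy":-24},{"dx":-30,"dy":-24},{"dx":-30,"dy":-24},{"dx":-25,"dy":-18}]' 1
python3 -m jog '[{"az":-5,"dz":15},{"az":-5,"dz":15},{"az":-5,"dz":15},{"dz":15},{"dz":15},{},{}]'
python3 d.py 627 18.5 310 87.8
python3 - <<'E'
from h import *
T=cam('top');g=T['img'][145:245,180:265];cv2.imwrite('pics/pad.png',cv2.resize(g[:,:,::-1],None,fx=5.5,fy=5.5,interpolation=cv2.INTER_CUBIC))
E
```

```text
t 0.2 p [197.4 645.3 403.8] yaw 72.99 tilt [-0.03 -0.08] w 0.999 grip 0.0 F [ 0.7 -0.9  0.5] q6 -0.04
shift now-frame [-594.2 -473.6   94.5]  in-goal-frame [-453.4 -609.8   93.8] turn [-8.000e-02 -1.000e-02 -1.481e+01]invalid input
invalid input
```

View pics/pad.png

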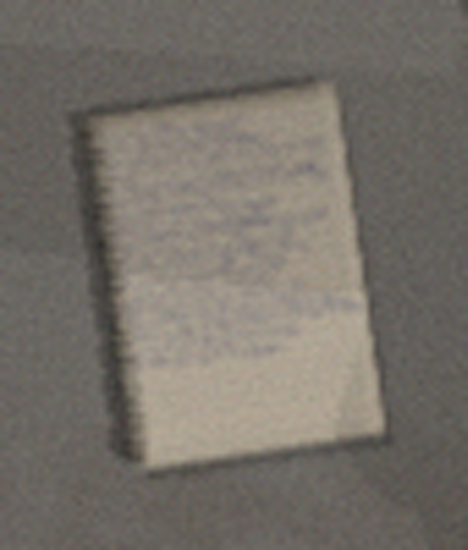

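The pad page's corners in the crop are (92,113), (333,82), (385,435) and (148,467), with the dark spiral strip on its left edge. The moves were rejected, so I'll test the row format.

```bash
python3 -m jog '[{"dx":-10,"dy":-8,"dz":0,"ax":0,"ay":0,"az":0}]'; echo; python3 -m jog '[{"dx":-10,"dy":-8}]'; echo; python3 -m jog '[{"dx":-10,"dy":-8}]' 1.0; python3 - <<'E'
from h import *
T=cam('top')
P=[onz(T,(x+.5)/5.5-.5+180,(y+.5)/5.5-.5+145,.011)*1000 for x,y in((92,113),(333,82),(385,435),(148,467),(80,114),(128,462))]
print(np.round(P,1).tolist(),np.mean(P[:4],0))
E
```

```text
time: 0.33
tool_pos: [0.2038, 0.6357, 0.4042]
tcp_rot: [-0.462, -3.107, -0.001]
wrist_force: [0.6, 0.4, -0.5]
width: 0.998
grip_force: 0.0


[[613.1, 362.7, 11.0], [628.5, 220.4, 11.0], [418.8, 193.4, 11.0], [403.4, 332.8, 11.0], [612.7, 369.8, 11.0], [406.6, 344.4, 11.0]] [515.98093645 277.34328327  11.        ]invalid input
invalid input
```

```bash
python3 -m jog '[{"dx":-29,"dy":-23,"dz":0,"ax":0,"ay":0,"az":0},{"dx":-29,"dy":-23,"dz":0,"ax":0,"ay":0,"az":0},{"dx":-29,"dy":-23,"dz":0,"ax":0,"ay":0,"az":0},{"dx":-29,"dy":-23,"dz":0,"ax":0,"ay":0,"az":0},{"dx":-29,"dy":-23,"dz":0,"ax":0,"ay":0,"az":0},{"dx":-29,"dy":-23,"dz":0,"ax":0,"ay":0,"az":0},{"dx":-29,"dy":-23,"dz":0,"ax":0,"ay":0,"az":0},{"dx":-29,"dy":-23,"dz":0,"ax":0,"ay":0,"az":0},{"dx":-29,"dy":-23,"dz":0,"ax":0,"ay":0,"az":0},{"dx":-29,"dy":-23,"dz":0,"ax":0,"ay":0,"az":0},{"dx":-29,"dy":-23,"dz":0,"ax":0,"ay":0,"az":0},{"dx":-29,"dy":-23,"dz":0,"ax":0,"ay":0,"az":0},{"dx":-29,"dy":-23,"dz":0,"ax":0,"ay":0,"az":0},{"dx":-29,"dy":-23,"dz":0,"ax":0,"ay":0,"az":0},{"dx":-29,"dy":-23,"dz":0,"ax":0,"ay":0,"az":0},{"dx":-29,"dy":-23,"dz":0,"ax":0,"ay":0,"az":0},{"dx":-29,"dy":-23,"dz":0,"ax":0,"ay":0,"az":0},{"dx":-29,"dy":-23,"dz":0,"ax":0,"ay":0,"az":0},{"dx":-29,"dy":-23,"dz":0,"ax":0,"ay":0,"az":0},{"dx":-29,"dy":-23,"dz":0,"ax":0,"ay":0,"az":0}]' 1
python3 -m jog '[{"dx":0,"dy":0,"dz":20,"ax":0,"ay":0,"az":-5},{"dx":0,"dy":0,"dz":20,"ax":0,"ay":0,"az":-5},{"dx":0,"dy":0,"dz":20,"ax":0,"ay":0,"az":-5},{"dx":0,"dy":0,"dz":20,"ax":0,"ay":0,"az":0},{"dx":0,"dy":0,"dz":10,"ax":0,"ay":0,"az":0},{"dx":0,"dy":0,"dz":0,"ax":0,"ay":0,"az":0},{"dx":0,"dy":0,"dz":0,"ax":0,"ay":0,"az":0}]'
python3 d.py 627 18.5 310 87.8
```

```text
time: 2.05
tool_pos: [0.6251, 0.023, 0.4049]
tcp_rot: [0.466, 3.107, -0.0]
wrist_force: [0.2, 1.0, -0.2]
width: 1.004
grip_force: 0.0
time: 2.63
tool_pos: [0.6245, 0.0251, 0.3145]
tcp_rot: [-0.056, -3.14, 0.0]
wrist_force: [0.4, -1.1, -0.6]
width: 1.001
grip_force: 0.0
t 2.63 p [624.5  25.1 314.5] yaw 87.97 tilt [-0.06 -0.01] w 1.001 grip 0.0 F [ 0.4 -1.1 -0.6] q6 -1.53
shift now-frame [-2.8 -6.5  4.5]  in-goal-frame [-2.8 -6.5  4.5] turn [-0.01 -0.06  0.17]
```

```bash
python3 -m jog '[{"dx":-2,"dy":-7,"dz":10,"ax":0,"ay":0,"az":0},{"dx":0,"dy":0,"dz":15,"ax":0,"ay":0,"az":0},{"dx":0,"dy":0,"dz":15,"ax":0,"ay":0,"az":0},{"dx":0,"dy":0,"dz":15,"ax":0,"ay":0,"az":0},{"dx":0,"dy":0,"dz":15,"ax":0,"ay":0,"az":0},{"dx":0,"dy":0,"dz":12,"ax":0,"ay":0,"az":0},{"dx":0,"dy":0,"dz":9,"ax":0,"ay":0,"az":0},{"dx":0,"dy":0,"dz":0,"ax":0,"ay":0,"az":0},{"dx":0,"dy":0,"dz":0,"ax":0,"ay":0,"az":0}]' 
python3 d.py 626.5 18 223
python3 - <<'E'
from h import *
S=cam('scene');T=cam('top')
a=cv2.resize(S['img'][110:230,280:400],None,fx=4,fy=4,interpolation=cv2.INTER_CUBIC)
b=cv2.resize(T['img'][120:240,260:340],None,fx=4,fy=4,interpolation=cv2.INTER_CUBIC)
cv2.imwrite('pics/g1.png',np.hstack([a,b])[:,:,::-1])
E
```

```text
time: 3.38
tool_pos: [0.6266, 0.0182, 0.2236]
tcp_rot: [-0.055, -3.141, 0.0]
wrist_force: [0.5, 0.3, -0.1]
width: 1.0
grip_force: 0.0
t 3.38 p [626.6  18.2 223.6] yaw 87.99 tilt [-0.01 -0.  ] w 1.0 grip 0.0 F [ 0.5  0.3 -0.1] q6 -1.55
shift now-frame [ 0.1 -0.2  0.6]  in-goal-frame [ 0.1 -0.2  0.6] turn [-0.   -0.01 -0.  ]
```

View pics/g1.png

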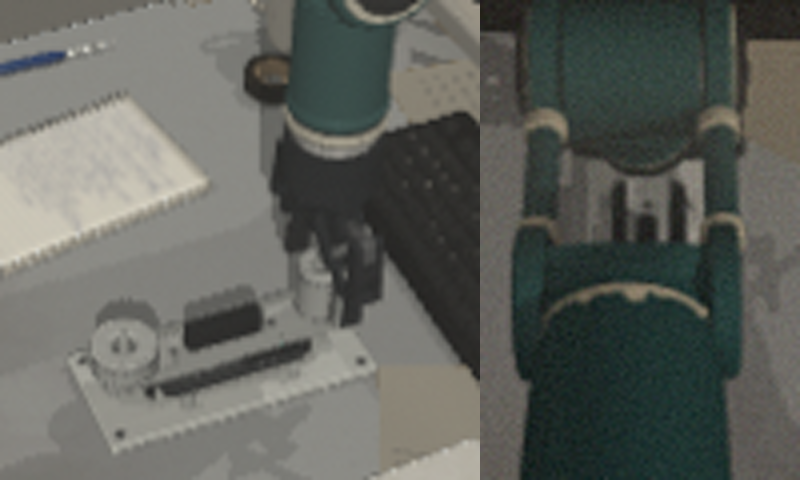

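The view shows the open fingers straddling the tall weight (crop 318,285), with the arm hiding it from above. Closing now.

```bash
python3 -m jog '[{"dx":0,"dy":0,"dz":0,"ax":0,"ay":0,"az":0},{"dx":0,"dy":0,"dz":0,"ax":0,"ay":0,"az":0},{"dx":0,"dy":0,"dz":0,"ax":0,"ay":0,"az":0},{"dx":0,"dy":0,"dz":0,"ax":0,"ay":0,"az":0},{"dx":0,"dy":0,"dz":0,"ax":0,"ay":0,"az":0},{"dx":0,"dy":0,"dz":0,"ax":0,"ay":0,"az":0},{"dx":0,"dy":0,"dz":0,"ax":0,"ay":0,"az":0},{"dx":0,"dy":0,"dz":0,"ax":0,"ay":0,"az":0},{"dx":0,"dy":0,"dz":0,"ax":0,"ay":0,"az":0},{"dx":0,"dy":0,"dz":0,"ax":0,"ay":0,"az":0}]' 0 50
python3 d.py
```

```text
time: 4.32
tool_pos: [0.6267, 0.0184, 0.2244]
tcp_rot: [0.055, 3.14, 0.0]
wrist_force: [-1.7, 1.1, 5.0]
width: 0.397
grip_force: 49.8
t 4.32 p [626.7  18.4 224.4] yaw 88.0 tilt [0.04 0.01] w 0.397 grip 49.8 F [-1.7  1.1  5. ] q6 -1.55
```

```bash
python3 -m jog '[{"dx":0,"dy":0,"dz":-5,"ax":0,"ay":0,"az":0},{"dx":0,"dy":0,"dz":-10,"ax":0,"ay":0,"az":0},{"dx":0,"dy":0,"dz":-15,"ax":0,"ay":0,"az":0},{"dx":0,"dy":0,"dz":-15,"ax":0,"ay":0,"az":0},{"dx":0,"dy":0,"dz":-15,"ax":0,"ay":0,"az":0},{"dx":0,"dy":0,"dz":-10,"ax":0,"ay":0,"az":0},{"dx":0,"dy":0,"dz":0,"ax":0,"ay":0,"az":0}]'
python3 -m jog '[{"dx":0,"dy":-10,"dz":0,"ax":0,"ay":0,"az":0},{"dx":1,"dy":-20,"dz":0,"ax":0,"ay":0,"az":0},{"dx":1,"dy":-20,"dz":0,"ax":0,"ay":0,"az":0},{"dx":1,"dy":-20,"dz":0,"ax":0,"ay":0,"az":0},{"dx":1,"dy":-20,"dz":0,"ax":0,"ay":0,"az":0},{"dx":1,"dy":-20,"dz":0,"ax":0,"ay":0,"az":0},{"dx":1,"dy":-20,"dz":0,"ax":0,"ay":0,"az":0},{"dx":0,"dy":-20,"dz":0,"ax":0,"ay":0,"az":0},{"dx":0,"dy":-20,"dz":0,"ax":0,"ay":0,"az":0},{"dx":0,"dy":-20,"dz":0,"ax":0,"ay":0,"az":0},{"dx":0,"dy":-20,"dz":0,"ax":0,"ay":0,"az":0},{"dx":0,"dy":-20,"dz":0,"ax":0,"ay":0,"az":0},{"dx":0,"dy":-20,"dz":0,"ax":0,"ay":0,"az":0},{"dx":0,"dy":-20,"dz":0,"ax":0,"ay":0,"az":0},{"dx":0,"dy":-20,"dz":0,"ax":0,"ay":0,"az":0},{"dx":0,"dy":-10,"dz":0,"ax":0,"ay":0,"az":0},{"dx":0,"dy":0,"dz":0,"ax":0,"ay":0,"az":0},{"dx":0,"dy":0,"dz":0,"ax":0,"ay":0,"az":0}]'
python3 d.py 610 -282 196
python3 - <<'E'
from h import *
S=cam('scene')
a=cv2.resize(S['img'][110:310,280:460],None,fx=3,fy=3,interpolation=cv2.INTER_CUBIC)
cv2.imwrite('pics/g2.png',a[:,:,::-1])
E
```

```text
time: 4.9
tool_pos: [0.6274, 0.0183, 0.2965]
tcp_rot: [0.055, 3.137, -0.0]
wrist_force: [0.0, 0.2, -2.8]
width: 0.404
grip_force: 50.6
time: 6.4
tool_pos: [0.6094, -0.2815, 0.2924]
tcp_rot: [-0.057, -3.139, -0.002]
wrist_force: [0.5, 0.2, -3.5]
width: 0.398
grip_force: 50.6
t 6.4 p [ 609.4 -281.5  292.4] yaw 87.91 tilt [-0.11  0.09] w 0.398 grip 50.6 F [ 0.5  0.2 -3.5] q6 -2.0
shift now-frame [-0.8 -0.6 96.4]  in-goal-frame [-0.7 -0.4 96.4] turn [ 0.08 -0.11  0.  ]
```

View pics/g2.png

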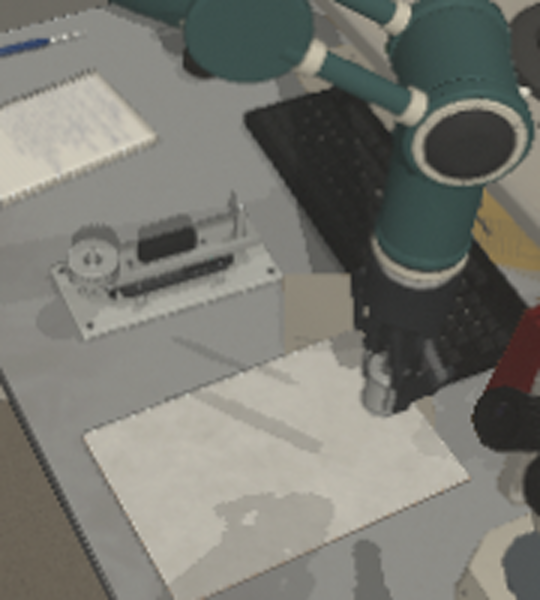

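The weight is held upright above the board and the far pin is bare (crop 237,215). Lowering it.

```bash
python3 -m jog '[{"dx":0,"dy":0,"dz":10,"ax":0,"ay":0,"az":0},{"dx":0,"dy":0,"dz":16,"ax":0,"ay":0,"az":0},{"dx":0,"dy":0,"dz":16,"ax":0,"ay":0,"az":0},{"dx":0,"dy":0,"dz":16,"ax":0,"ay":0,"az":0},{"dx":0,"dy":0,"dz":16,"ax":0,"ay":0,"az":0},{"dx":0,"dy":0,"dz":13,"ax":0,"ay":0,"az":0},{"dx":0,"dy":0,"dz":8,"ax":0,"ay":0,"az":0},{"dx":0,"dy":0,"dz":0,"ax":0,"ay":0,"az":0},{"dx":0,"dy":0,"dz":0,"ax":0,"ay":0,"az":0}]'
python3 d.py
python3 -m jog '[{"dx":0,"dy":0,"dz":1,"ax":0,"ay":0,"az":0},{"dx":0,"dy":0,"dz":1,"ax":0,"ay":0,"az":0},{"dx":0,"dy":0,"dz":1,"ax":0,"ay":0,"az":0},{"dx":0,"dy":0,"dz":0,"ax":0,"ay":0,"az":0},{"dx":0,"dy":0,"dz":0,"ax":0,"ay":0,"az":0}]'
```

```text
time: 7.2
tool_pos: [0.61, -0.2808, 0.1981]
tcp_rot: [-0.054, -3.14, -0.001]
wrist_force: [0.7, -0.3, -2.9]
width: 0.396
grip_force: 50.6
t 7.2 p [ 610.  -280.8  198.1] yaw 88.03 tilt [-0.06  0.03] w 0.396 grip 50.6 F [ 0.7 -0.3 -2.9] q6 -2.0
time: 7.62
tool_pos: [0.6101, -0.2814, 0.1962]
tcp_rot: [0.055, 3.14, -0.001]
wrist_force: [0.3, -0.1, -4.4]
width: 0.399
grip_force: 50.6
```

```bash
python3 -m jog '[{"dx":0,"dy":0,"dz":1,"ax":0,"ay":0,"az":0},{"dx":0,"dy":0,"dz":1,"ax":0,"ay":0,"az":0},{"dx":0,"dy":0,"dz":0,"ax":0,"ay":0,"az":0},{"dx":0,"dy":0,"dz":0,"ax":0,"ay":0,"az":0}]'
python3 -m jog '[{"dx":0,"dy":0,"dz":1,"ax":0,"ay":0,"az":0},{"dx":0,"dy":0,"dz":0,"ax":0,"ay":0,"az":0},{"dx":0,"dy":0,"dz":0,"ax":0,"ay":0,"az":0}]'
```

```text
time: 7.95
tool_pos: [0.6099, -0.2813, 0.1935]
tcp_rot: [-0.055, -3.141, -0.0]
wrist_force: [0.3, -0.4, -3.0]
width: 0.402
grip_force: 50.6
time: 8.2
tool_pos: [0.61, -0.2812, 0.1925]
tcp_rot: [-0.055, -3.141, -0.0]
wrist_force: [-0.4, 0.1, -2.7]
width: 0.396
grip_force: 50.6
```

```bash
python3 -m jog '[{"dx":0,"dy":0,"dz":1,"ax":0,"ay":0,"az":0},{"dx":0,"dy":0,"dz":0,"ax":0,"ay":0,"az":0},{"dx":0,"dy":0,"dz":0,"ax":0,"ay":0,"az":0}]'
python3 -m jog '[{"dx":0,"dy":0,"dz":0.5,"ax":0,"ay":0,"az":0},{"dx":0,"dy":0,"dz":0,"ax":0,"ay":0,"az":0},{"dx":0,"dy":0,"dz":0,"ax":0,"ay":0,"az":0}]'
```

```text
time: 8.45
tool_pos: [0.6101, -0.2813, 0.192]
tcp_rot: [0.055, 3.141, -0.0]
wrist_force: [-1.2, 0.2, -1.5]
width: 0.402
grip_force: 50.7
time: 8.7
tool_pos: [0.6102, -0.2813, 0.192]
tcp_rot: [0.055, 3.141, -0.0]
wrist_force: [-2.3, 1.5, 4.8]
width: 0.4
grip_force: 51.2
```

```bash
python3 -m jog '[{"dx":0,"dy":0,"dz":0,"ax":0,"ay":0,"az":0},{"dx":0,"dy":0,"dz":0,"ax":0,"ay":0,"az":0},{"dx":0,"dy":0,"dz":0,"ax":0,"ay":0,"az":0},{"dx":0,"dy":0,"dz":0,"ax":0,"ay":0,"az":0},{"dx":0,"dy":0,"dz":0,"ax":0,"ay":0,"az":0},{"dx":0,"dy":0,"dz":0,"ax":0,"ay":0,"az":0},{"dx":0,"dy":0,"dz":0,"ax":0,"ay":0,"az":0},{"dx":0,"dy":0,"dz":-10,"ax":0,"ay":0,"az":0},{"dx":0,"dy":0,"dz":-20,"ax":0,"ay":0,"az":0},{"dx":0,"dy":0,"dz":-20,"ax":0,"ay":0,"az":0},{"dx":0,"dy":0,"dz":-20,"ax":0,"ay":0,"az":0},{"dx":0,"dy":0,"dz":-20,"ax":0,"ay":0,"az":0},{"dx":0,"dy":0,"dz":-10,"ax":0,"ay":0,"az":0}]' 1
python3 -m jog '[{"dx":9,"dy":17,"dz":0,"ax":0,"ay":0,"az":0},{"dx":9,"dy":17,"dz":0,"ax":0,"ay":0,"az":0},{"dx":9,"dy":17,"dz":0,"ax":0,"ay":0,"az":0},{"dx":9,"dy":17,"dz":0,"ax":0,"ay":0,"az":0},{"dx":9,"dy":17,"dz":0,"ax":0,"ay":0,"az":0},{"dx":9,"dy":17,"dz":0,"ax":0,"ay":0,"az":0},{"dx":9,"dy":17,"dz":0,"ax":0,"ay":0,"az":0},{"dx":9,"dy":17,"dz":0,"ax":0,"ay":0,"az":0},{"dx":9,"dy":17,"dz":0,"ax":0,"ay":0,"az":0},{"dx":9,"dy":17,"dz":0,"ax":0,"ay":0,"az":0},{"dx":9,"dy":17,"dz":0,"ax":0,"ay":0,"az":0},{"dx":9,"dy":17,"dz":0,"ax":0,"ay":0,"az":0},{"dx":9,"dy":17,"dz":0,"ax":0,"ay":0,"az":0},{"dx":9,"dy":17,"dz":0,"ax":0,"ay":0,"az":0},{"dx":9,"dy":17,"dz":0,"ax":0,"ay":0,"az":0},{"dx":9,"dy":16,"dz":0,"ax":0,"ay":0,"az":0},{"dx":9,"dy":15,"dz":0,"ax":0,"ay":0,"az":0},{"dx":9,"dy":14,"dz":0,"ax":0,"ay":0,"az":0},{"dx":0,"dy":0,"dz":0,"ax":0,"ay":0,"az":0},{"dx":0,"dy":0,"dz":0,"ax":0,"ay":0,"az":0}]'
python3 d.py 459.3 24 213
```

```text
time: 9.78
tool_pos: [0.6109, -0.2818, 0.2953]
tcp_rot: [0.055, 3.137, -0.003]
wrist_force: [1.2, 0.4, 0.8]
width: 1.001
grip_force: 0.0
time: 11.45
tool_pos: [0.4583, 0.0246, 0.2913]
tcp_rot: [0.052, 3.141, -0.0]
wrist_force: [-0.1, 0.0, 0.1]
width: 1.002
grip_force: 0.0
t 11.45 p [458.3  24.6 291.3] yaw 88.09 tilt [ 0.03 -0.02] w 1.002 grip 0.0 F [-0.1  0.   0.1] q6 -1.54
shift now-frame [-1.  -0.6 78.3]  in-goal-frame [-1.  -0.6 78.3] turn [-0.01  0.03  0.  ]
```

```bash
python3 -m jog '[{"dx":-1,"dy":-1,"dz":10,"ax":0,"ay":0,"az":0},{"dx":0,"dy":0,"dz":15,"ax":0,"ay":0,"az":0},{"dx":0,"dy":0,"dz":15,"ax":0,"ay":0,"az":0},{"dx":0,"dy":0,"dz":15,"ax":0,"ay":0,"az":0},{"dx":0,"dy":0,"dz":13,"ax":0,"ay":0,"az":0},{"dx":0,"dy":0,"dz":9,"ax":0,"ay":0,"az":0},{"dx":0,"dy":0,"dz":0,"ax":0,"ay":0,"az":0},{"dx":0,"dy":0,"dz":0,"ax":0,"ay":0,"az":0}]'
python3 d.py
python3 -m jog '[{"dx":0,"dy":0,"dz":0,"ax":0,"ay":0,"az":0},{"dx":0,"dy":0,"dz":0,"ax":0,"ay":0,"az":0},{"dx":0,"dy":0,"dz":0,"ax":0,"ay":0,"az":0},{"dx":0,"dy":0,"dz":0,"ax":0,"ay":0,"az":0},{"dx":0,"dy":0,"dz":0,"ax":0,"ay":0,"az":0},{"dx":0,"dy":0,"dz":0,"ax":0,"ay":0,"az":0},{"dx":0,"dy":0,"dz":0,"ax":0,"ay":0,"az":0},{"dx":0,"dy":0,"dz":0,"ax":0,"ay":0,"az":0}]' 0 50
```

```text
time: 12.12
tool_pos: [0.4596, 0.0227, 0.2135]
tcp_rot: [-0.056, -3.14, 0.0]
wrist_force: [-0.1, 0.4, -0.1]
width: 0.998
grip_force: 0.0
t 12.12 p [459.6  22.7 213.5] yaw 87.95 tilt [-0.09 -0.01] w 0.998 grip 0.0 F [-0.1  0.4 -0.1] q6 -1.54
time: 12.78
tool_pos: [0.4602, 0.0233, 0.2157]
tcp_rot: [0.054, 3.139, 0.0]
wrist_force: [-1.8, 0.9, 5.8]
width: 0.595
grip_force: 50.9
```

```bash
python3 d.py; python3 -m jog '[{"dx":0,"dy":0,"dz":-4,"ax":0,"ay":0,"az":0},{"dx":0,"dy":0,"dz":-10,"ax":0,"ay":0,"az":0},{"dx":0,"dy":0,"dz":-15,"ax":0,"ay":0,"az":0},{"dx":0,"dy":0,"dz":-15,"ax":0,"ay":0,"az":0},{"dx":0,"dy":0,"dz":-15,"ax":0,"ay":0,"az":0},{"dx":0,"dy":0,"dz":-6,"ax":0,"ay":0,"az":0},{"dx":0,"dy":0,"dz":0,"ax":0,"ay":0,"az":0}]'
python3 -m jog '[{"dx":0,"dy":-10,"dz":0,"ax":0,"ay":0,"az":0},{"dx":-1,"dy":-20,"dz":0,"ax":0,"ay":0,"az":0},{"dx":-1,"dy":-20,"dz":0,"ax":0,"ay":0,"az":0},{"dx":-1,"dy":-20,"dz":0,"ax":0,"ay":0,"az":0},{"dx":-1,"dy":-20,"dz":0,"ax":0,"ay":0,"az":0},{"dx":-1,"dy":-20,"dz":0,"ax":0,"ay":0,"az":0},{"dx":-1,"dy":-20,"dz":0,"ax":0,"ay":0,"az":0},{"dx":-1,"dy":-20,"dz":0,"ax":0,"ay":0,"az":0},{"dx":-1,"dy":-20,"dz":0,"ax":0,"ay":0,"az":0},{"dx":-1,"dy":-20,"dz":0,"ax":0,"ay":0,"az":0},{"dx":-1,"dy":-20,"dz":0,"ax":0,"ay":0,"az":0},{"dx":-1,"dy":-20,"dz":0,"ax":0,"ay":0,"az":0},{"dx":-1,"dy":-20,"dz":0,"ax":0,"ay":0,"az":0},{"dx":-1,"dy":-20,"dz":0,"ax":0,"ay":0,"az":0},{"dx":-1,"dy":-20,"dz":0,"ax":0,"ay":0,"az":0},{"dx":-1,"dy":-15,"dz":0,"ax":0,"ay":0,"az":0},{"dx":0,"dy":0,"dz":0,"ax":0,"ay":0,"az":0},{"dx":0,"dy":0,"dz":0,"ax":0,"ay":0,"az":0}]'
python3 d.py 465 -282 182
python3 - <<'E'
from h import *
S=cam('scene')
a=cv2.resize(S['img'][110:310,280:460],None,fx=3,fy=3,interpolation=cv2.INTER_CUBIC)
cv2.imwrite('pics/g3.png',a[:,:,::-1])
E
```

```text
t 12.78 p [460.2  23.3 215.7] yaw 88.01 tilt [0.13 0.  ] w 0.595 grip 50.9 F [-1.8  0.9  5.8] q6 -1.54
time: 13.37
tool_pos: [0.4604, 0.0232, 0.2814]
tcp_rot: [0.055, 3.137, 0.0]
wrist_force: [0.6, -0.5, -2.9]
width: 0.592
grip_force: 53.1
time: 14.87
tool_pos: [0.4632, -0.2829, 0.2782]
tcp_rot: [-0.058, -3.139, -0.002]
wrist_force: [-0.2, -0.6, -3.3]
width: 0.586
grip_force: 53.1
t 14.87 p [ 463.2 -282.9  278.2] yaw 87.89 tilt [-0.09  0.08] w 0.586 grip 53.1 F [-0.2 -0.6 -3.3] q6 -2.13
shift now-frame [-1.9  0.8 96.2]  in-goal-frame [-1.7  0.9 96.2] turn [ 0.07 -0.1   0.  ]
```

View pics/g3.png

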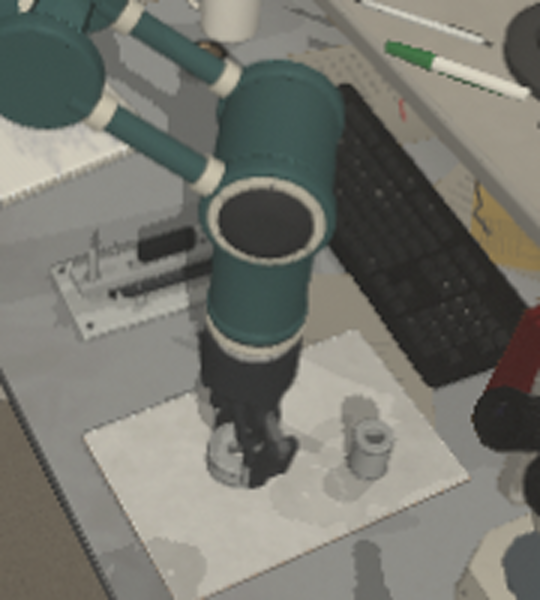

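The tall weight stands upright on the board (crop 370,450) and the wide ring is held over it. Lowering.

```bash
python3 -m jog '[{"dx":0,"dy":0,"dz":10,"ax":0,"ay":0,"az":0},{"dx":0,"dy":0,"dz":16,"ax":0,"ay":0,"az":0},{"dx":0,"dy":0,"dz":16,"ax":0,"ay":0,"az":0},{"dx":0,"dy":0,"dz":16,"ax":0,"ay":0,"az":0},{"dx":0,"dy":0,"dz":16,"ax":0,"ay":0,"az":0},{"dx":0,"dy":0,"dz":10,"ax":0,"ay":0,"az":0},{"dx":0,"dy":0,"dz":4,"ax":0,"ay":0,"az":0},{"dx":0,"dy":0,"dz":0,"ax":0,"ay":0,"az":0},{"dx":0,"dy":0,"dz":0,"ax":0,"ay":0,"az":0}]'
python3 -m jog '[{"dx":0,"dy":0,"dz":1,"ax":0,"ay":0,"az":0},{"dx":0,"dy":0,"dz":1,"ax":0,"ay":0,"az":0},{"dx":0,"dy":0,"dz":0,"ax":0,"ay":0,"az":0},{"dx":0,"dy":0,"dz":0,"ax":0,"ay":0,"az":0}]'
python3 -m jog '[{"dx":0,"dy":0,"dz":1,"ax":0,"ay":0,"az":0},{"dx":0,"dy":0,"dz":0,"ax":0,"ay":0,"az":0},{"dx":0,"dy":0,"dz":0,"ax":0,"ay":0,"az":0}]'
python3 -m jog '[{"dx":0,"dy":0,"dz":1,"ax":0,"ay":0,"az":0},{"dx":0,"dy":0,"dz":0,"ax":0,"ay":0,"az":0},{"dx":0,"dy":0,"dz":0,"ax":0,"ay":0,"az":0}]'
```

```text
time: 15.67
tool_pos: [0.4641, -0.282, 0.1913]
tcp_rot: [0.054, 3.141, -0.0]
wrist_force: [0.5, -0.1, -3.3]
width: 0.586
grip_force: 53.1
time: 16.0
tool_pos: [0.4641, -0.2823, 0.1897]
tcp_rot: [0.055, 3.14, -0.001]
wrist_force: [-0.5, 0.2, -3.7]
width: 0.592
grip_force: 53.1
time: 16.25
tool_pos: [0.4638, -0.2822, 0.1882]
tcp_rot: [0.055, 3.141, 0.0]
wrist_force: [-0.1, 0.3, -2.5]
width: 0.593
grip_force: 53.1
time: 16.5
tool_pos: [0.4638, -0.2821, 0.187]
tcp_rot: [-0.055, -3.141, -0.0]
wrist_force: [0.1, -0.4, -2.4]
width: 0.591
grip_force: 53.1
```

```bash
python3 -m jog '[{"dx":0,"dy":0,"dz":1,"ax":0,"ay":0,"az":0},{"dx":0,"dy":0,"dz":1,"ax":0,"ay":0,"az":0},{"dx":0,"dy":0,"dz":0,"ax":0,"ay":0,"az":0},{"dx":0,"dy":0,"dz":0,"ax":0,"ay":0,"az":0}]'
python3 -m jog '[{"dx":0,"dy":0,"dz":1,"ax":0,"ay":0,"az":0},{"dx":0,"dy":0,"dz":0,"ax":0,"ay":0,"az":0},{"dx":0,"dy":0,"dz":0,"ax":0,"ay":0,"az":0}]'
```

```text
time: 16.83
tool_pos: [0.4638, -0.2821, 0.185]
tcp_rot: [-0.055, -3.141, -0.0]
wrist_force: [1.1, 0.3, -2.1]
width: 0.592
grip_force: 53.1
time: 17.08
tool_pos: [0.4639, -0.2821, 0.1841]
tcp_rot: [-0.055, -3.141, -0.0]
wrist_force: [0.7, 0.5, -2.6]
width: 0.587
grip_force: 53.1
```

```bash
python3 -m jog '[{"dx":0,"dy":0,"dz":1,"ax":0,"ay":0,"az":0},{"dx":0,"dy":0,"dz":0,"ax":0,"ay":0,"az":0},{"dx":0,"dy":0,"dz":0,"ax":0,"ay":0,"az":0}]'
python3 -m jog '[{"dx":0,"dy":0,"dz":0.7,"ax":0,"ay":0,"az":0},{"dx":0,"dy":0,"dz":0,"ax":0,"ay":0,"az":0},{"dx":0,"dy":0,"dz":0,"ax":0,"ay":0,"az":0}]'
```

```text
time: 17.33
tool_pos: [0.464, -0.2822, 0.1834]
tcp_rot: [0.055, 3.141, -0.0]
wrist_force: [-1.1, -0.4, 0.4]
width: 0.586
grip_force: 53.3
time: 17.58
tool_pos: [0.464, -0.2823, 0.1834]
tcp_rot: [0.055, 3.141, -0.0]
wrist_force: [-3.1, 2.0, 5.8]
width: 0.591
grip_force: 53.8
```

```bash
python3 -m jog '[{"dx":0,"dy":0,"dz":0,"ax":0,"ay":0,"az":0},{"dx":0,"dy":0,"dz":0,"ax":0,"ay":0,"az":0},{"dx":0,"dy":0,"dz":0,"ax":0,"ay":0,"az":0},{"dx":0,"dy":0,"dz":0,"ax":0,"ay":0,"az":0},{"dx":0,"dy":0,"dz":0,"ax":0,"ay":0,"az":0},{"dx":0,"dy":0,"dz":0,"ax":0,"ay":0,"az":0},{"dx":0,"dy":0,"dz":0,"ax":0,"ay":0,"az":0},{"dx":0,"dy":0,"dz":-10,"ax":0,"ay":0,"az":0},{"dx":0,"dy":0,"dz":-20,"ax":0,"ay":0,"az":0},{"dx":0,"dy":0,"dz":-20,"ax":0,"ay":0,"az":0},{"dx":0,"dy":0,"dz":-20,"ax":0,"ay":0,"az":0},{"dx":0,"dy":0,"dz":-20,"ax":0,"ay":0,"az":0},{"dx":0,"dy":0,"dz":-15,"ax":0,"ay":0,"az":0}]' 1
python3 - <<'E'
from h import *
T=cam('top')
a=cv2.resize(T['img'][130:240,280:440],None,fx=5,fy=5,interpolation=cv2.INTER_CUBIC)
cv2.imwrite('pics/t3.png',a[:,:,::-1])
E
```

```text
time: 18.67
tool_pos: [0.4642, -0.2824, 0.2902]
tcp_rot: [0.055, 3.139, -0.002]
wrist_force: [-0.4, 0.1, 0.5]
width: 1.0
grip_force: 0.0
```

View pics/t3.png

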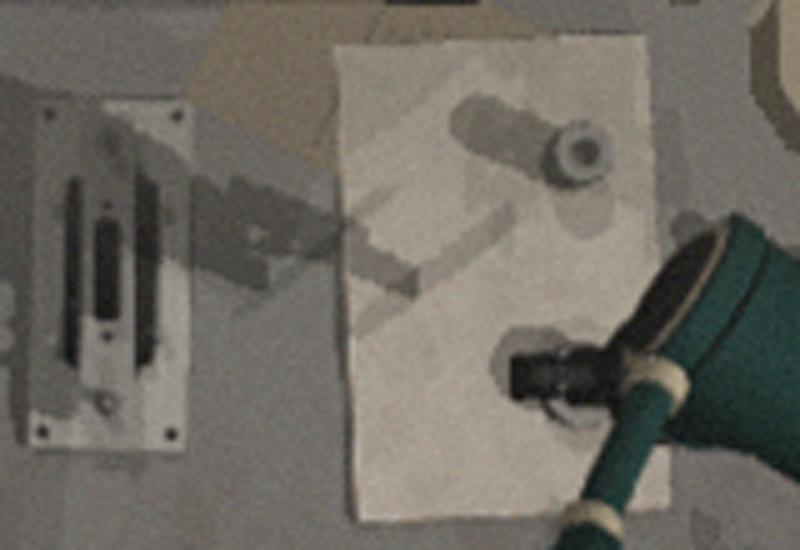

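The press is clear of weights: the rib is at crop (107,269), pixel (301.3,183.7), so the bar has not shifted. The tall weight stands at crop (580,152). Moving to the bar.

```bash
python3 -m jog '[{"dx":-4,"dy":17,"dz":0,"ax":0,"ay":0,"az":0},{"dx":-4,"dy":17,"dz":0,"ax":0,"ay":0,"az":0},{"dx":-4,"dy":17,"dz":0,"ax":0,"ay":0,"az":0},{"dx":-4,"dy":17,"dz":0,"ax":0,"ay":0,"az":0},{"dx":-4,"dy":17,"dz":0,"ax":0,"ay":0,"az":0},{"dx":-4,"dy":17,"dz":0,"ax":0,"ay":0,"az":0},{"dx":-4,"dy":17,"dz":0,"ax":0,"ay":0,"az":0},{"dx":-4,"dy":17,"dz":0,"ax":0,"ay":0,"az":0},{"dx":-4,"dy":17,"dz":0,"ax":0,"ay":0,"az":0},{"dx":-4,"dy":17,"dz":0,"ax":0,"ay":0,"az":0},{"dx":-4,"dy":17,"dz":0,"ax":0,"ay":0,"az":0},{"dx":-4,"dy":17,"dz":0,"ax":0,"ay":0,"az":0},{"dx":-4,"dy":17,"dz":0,"ax":0,"ay":0,"az":0},{"dx":-4,"dy":17,"dz":0,"ax":0,"ay":0,"az":0},{"dx":-4,"dy":17,"dz":0,"ax":0,"ay":0,"az":0},{"dx":-4,"dy":17,"dz":0,"ax":0,"ay":0,"az":0},{"dx":-4,"dy":17,"dz":0,"ax":0,"ay":0,"az":0},{"dx":-2,"dy":15,"dz":0,"ax":0,"ay":0,"az":0},{"dx":0,"dy":0,"dz":0,"ax":0,"ay":0,"az":0},{"dx":0,"dy":0,"dz":0,"ax":0,"ay":0,"az":0}]'
python3 d.py 543 22.5 213 87.8
```

```text
time: 20.38
tool_pos: [0.5444, 0.0197, 0.2873]
tcp_rot: [-0.052, -3.141, 0.0]
wrist_force: [-0.5, -0.6, -0.3]
width: 1.002
grip_force: 0.0
t 20.38 p [544.4  19.7 287.3] yaw 88.1 tilt [-0.02 -0.02] w 1.002 grip 0.0 F [-0.5 -0.6 -0.3] q6 -1.55
shift now-frame [ 1.4  2.7 74.3]  in-goal-frame [ 1.5  2.7 74.3] turn [-0.02 -0.02  0.3 ]
```

```bash
python3 -m jog '[{"dx":1.5,"dy":2.5,"dz":10,"ax":0,"ay":0,"az":0},{"dx":0,"dy":0,"dz":15,"ax":0,"ay":0,"az":0},{"dx":0,"dy":0,"dz":15,"ax":0,"ay":0,"az":0},{"dx":0,"dy":0,"dz":15,"ax":0,"ay":0,"az":0},{"dx":0,"dy":0,"dz":10,"ax":0,"ay":0,"az":0},{"dx":0,"dy":0,"dz":7,"ax":0,"ay":0,"az":0},{"dx":0,"dy":0,"dz":0,"ax":0,"ay":0,"az":0},{"dx":0,"dy":0,"dz":0,"ax":0,"ay":0,"az":0}]'
python3 -m jog '[{"dx":0,"dy":0,"dz":0,"ax":0,"ay":0,"az":0},{"dx":0,"dy":0,"dz":0,"ax":0,"ay":0,"az":0},{"dx":0,"dy":0,"dz":0,"ax":0,"ay":0,"az":0},{"dx":0,"dy":0,"dz":0,"ax":0,"ay":0,"az":0},{"dx":0,"dy":0,"dz":0,"ax":0,"ay":0,"az":0},{"dx":0,"dy":0,"dz":0,"ax":0,"ay":0,"az":0},{"dx":0,"dy":0,"dz":0,"ax":0,"ay":0,"az":0},{"dx":0,"dy":0,"dz":0,"ax":0,"ay":0,"az":0},{"dx":0,"dy":0,"dz":0,"ax":0,"ay":0,"az":0},{"dx":0,"dy":0,"dz":0,"ax":0,"ay":0,"az":0}]' 0 80
python3 d.py
```

```text
time: 21.05
tool_pos: [0.5429, 0.0214, 0.2151]
tcp_rot: [-0.056, -3.14, 0.0]
wrist_force: [0.5, 0.2, -0.0]
width: 1.003
grip_force: 0.0
time: 21.88
tool_pos: [0.5434, 0.0219, 0.2161]
tcp_rot: [0.055, 3.14, 0.0]
wrist_force: [-1.6, 2.6, 5.7]
width: 0.163
grip_force: 79.9
t 21.88 p [543.4  21.9 216.1] yaw 88.0 tilt [0.05 0.01] w 0.163 grip 79.9 F [-1.6  2.6  5.7] q6 -1.54
```

```bash
python3 -m jog '[{"dx":0,"dy":0,"dz":-3,"ax":0,"ay":0,"az":0},{"dx":0,"dy":0,"dz":-5,"ax":0,"ay":0,"az":0},{"dx":0,"dy":0,"dz":-8,"ax":0,"ay":0,"az":0},{"dx":0,"dy":0,"dz":-10,"ax":0,"ay":0,"az":0},{"dx":0,"dy":0,"dz":-10,"ax":0,"ay":0,"az":0},{"dx":0,"dy":0,"dz":-10,"ax":0,"ay":0,"az":0},{"dx":0,"dy":0,"dz":-10,"ax":0,"ay":0,"az":0},{"dx":0,"dy":0,"dz":-10,"ax":0,"ay":0,"az":0},{"dx":0,"dy":0,"dz":-6,"ax":0,"ay":0,"az":0},{"dx":0,"dy":0,"dz":0,"ax":0,"ay":0,"az":0},{"dx":0,"dy":0,"dz":0,"ax":0,"ay":0,"az":0}]'
python3 -m jog '[{"dx":0,"dy":-8,"dz":0,"ax":0,"ay":0,"az":0},{"dx":0,"dy":-14,"dz":0,"ax":0,"ay":0,"az":0},{"dx":0,"dy":-14,"dz":0,"ax":0,"ay":0,"az":0},{"dx":0,"dy":-14,"dz":0,"ax":0,"ay":0,"az":0},{"dx":0,"dy":-14,"dz":0,"ax":0,"ay":0,"az":0},{"dx":0,"dy":-14,"dz":0,"ax":0,"ay":0,"az":0},{"dx":0,"dy":-14,"dz":0,"ax":0,"ay":0,"az":0},{"dx":0,"dy":-14,"dz":0,"ax":0,"ay":0,"az":0},{"dx":0,"dy":-14,"dz":0,"ax":0,"ay":0,"az":0},{"dx":0,"dy":-14,"dz":0,"ax":0,"ay":0,"az":0},{"dx":0,"dy":-14,"dz":0,"ax":0,"ay":0,"az":0},{"dx":0,"dy":-14,"dz":0,"ax":0,"ay":0,"az":0},{"dx":0,"dy":-14,"dz":0,"ax":0,"ay":0,"az":0},{"dx":0,"dy":-14,"dz":0,"ax":0,"ay":0,"az":0},{"dx":0,"dy":-11,"dz":0,"ax":0,"ay":0,"az":0},{"dx":0,"dy":-6,"dz":0,"ax":0,"ay":0,"az":0},{"dx":0,"dy":0,"dz":0,"ax":0,"ay":0,"az":0},{"dx":0,"dy":0,"dz":0,"ax":0,"ay":0,"az":0}]'
python3 d.py 536 -185 196
python3 - <<'E'
from h import *
S=cam('scene')
a=cv2.resize(S['img'][130:310,280:460],None,fx=3,fy=3,interpolation=cv2.INTER_CUBIC)
cv2.imwrite('pics/g4.png',a[:,:,::-1])
E
```

```text
time: 22.8
tool_pos: [0.5433, 0.0217, 0.2882]
tcp_rot: [0.055, 3.14, 0.0]
wrist_force: [-0.1, 0.3, -5.2]
width: 0.169
grip_force: 78.6
time: 24.3
tool_pos: [0.5358, -0.1854, 0.2874]
tcp_rot: [-0.056, -3.141, -0.001]
wrist_force: [0.2, 1.2, -3.1]
width: 0.168
grip_force: 78.6
t 24.3 p [ 535.8 -185.4  287.4] yaw 87.94 tilt [-0.01  0.03] w 0.168 grip 78.6 F [ 0.2  1.2 -3.1] q6 -1.91
shift now-frame [-0.2  0.3 91.4]  in-goal-frame [-0.2  0.4 91.4] turn [ 0.03 -0.01  0.  ]
```

View pics/g4.png

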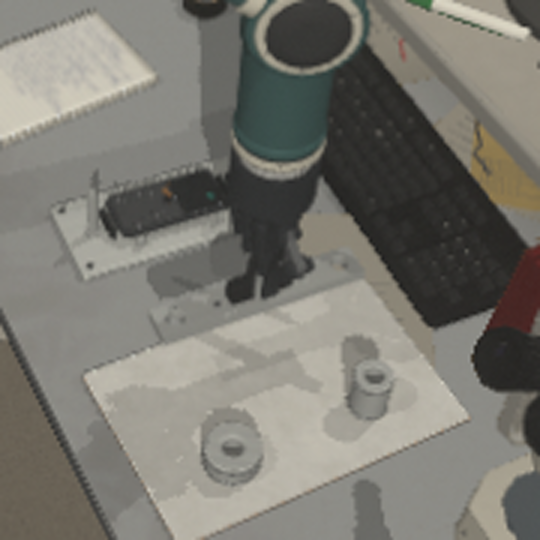

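The bar is held level above the board, both weights are upright at crop (232,450) and (370,388), and the phone is still in its nest at crop (165,200). Lowering the bar.

```bash
python3 -m jog '[{"dx":0,"dy":0,"dz":8,"ax":0,"ay":0,"az":0},{"dx":0,"dy":0,"dz":13,"ax":0,"ay":0,"az":0},{"dx":0,"dy":0,"dz":13,"ax":0,"ay":0,"az":0},{"dx":0,"dy":0,"dz":13,"ax":0,"ay":0,"az":0},{"dx":0,"dy":0,"dz":13,"ax":0,"ay":0,"az":0},{"dx":0,"dy":0,"dz":13,"ax":0,"ay":0,"az":0},{"dx":0,"dy":0,"dz":8,"ax":0,"ay":0,"az":0},{"dx":0,"dy":0,"dz":6,"ax":0,"ay":0,"az":0},{"dx":0,"dy":0,"dz":2,"ax":0,"ay":0,"az":0},{"dx":0,"dy":0,"dz":0,"ax":0,"ay":0,"az":0},{"dx":0,"dy":0,"dz":0,"ax":0,"ay":0,"az":0},{"dx":0,"dy":0,"dz":0,"ax":0,"ay":0,"az":0}]'
python3 -m jog '[{"dx":0,"dy":0,"dz":1,"ax":0,"ay":0,"az":0},{"dx":0,"dy":0,"dz":0,"ax":0,"ay":0,"az":0},{"dx":0,"dy":0,"dz":0,"ax":0,"ay":0,"az":0}]'
python3 -m jog '[{"dx":0,"dy":0,"dz":1,"ax":0,"ay":0,"az":0},{"dx":0,"dy":0,"dz":0,"ax":0,"ay":0,"az":0},{"dx":0,"dy":0,"dz":0,"ax":0,"ay":0,"az":0}]'
```

```text
time: 25.35
tool_pos: [0.5364, -0.1854, 0.1994]
tcp_rot: [0.055, 3.139, -0.001]
wrist_force: [0.5, 0.3, -3.3]
width: 0.168
grip_force: 78.7
time: 25.6
tool_pos: [0.536, -0.1852, 0.1979]
tcp_rot: [0.055, 3.14, -0.0]
wrist_force: [-0.6, 0.1, -4.3]
width: 0.164
grip_force: 78.7
time: 25.85
tool_pos: [0.5357, -0.1851, 0.1964]
tcp_rot: [-0.055, -3.141, -0.0]
wrist_force: [-0.6, 0.2, -4.2]
width: 0.167
grip_force: 78.7
```

```bash
python3 -m jog '[{"dx":0,"dy":0,"dz":1,"ax":0,"ay":0,"az":0},{"dx":0,"dy":0,"dz":0,"ax":0,"ay":0,"az":0},{"dx":0,"dy":0,"dz":0,"ax":0,"ay":0,"az":0}]'
python3 -m jog '[{"dx":0,"dy":0,"dz":0.7,"ax":0,"ay":0,"az":0},{"dx":0,"dy":0,"dz":0,"ax":0,"ay":0,"az":0},{"dx":0,"dy":0,"dz":0,"ax":0,"ay":0,"az":0}]'
```

```text
time: 26.1
tool_pos: [0.5359, -0.1852, 0.1957]
tcp_rot: [0.055, 3.141, -0.0]
wrist_force: [-0.8, 0.3, -1.1]
width: 0.168
grip_force: 78.8
time: 26.35
tool_pos: [0.536, -0.1851, 0.1957]
tcp_rot: [0.055, 3.141, -0.0]
wrist_force: [-3.3, 1.9, 4.9]
width: 0.171
grip_force: 79.7
```

```bash
python3 -m jog '[{"dx":0,"dy":0,"dz":0,"ax":0,"ay":0,"az":0},{"dx":0,"dy":0,"dz":0,"ax":0,"ay":0,"az":0},{"dx":0,"dy":0,"dz":0,"ax":0,"ay":0,"az":0},{"dx":0,"dy":0,"dz":0,"ax":0,"ay":0,"az":0},{"dx":0,"dy":0,"dz":0,"ax":0,"ay":0,"az":0},{"dx":0,"dy":0,"dz":0,"ax":0,"ay":0,"az":0},{"dx":0,"dy":0,"dz":0,"ax":0,"ay":0,"az":0},{"dx":0,"dy":0,"dz":-10,"ax":0,"ay":0,"az":0},{"dx":0,"dy":0,"dz":-20,"ax":0,"ay":0,"az":0},{"dx":0,"dy":0,"dz":-20,"ax":0,"ay":0,"az":0},{"dx":0,"dy":0,"dz":-20,"ax":0,"ay":0,"az":0},{"dx":0,"dy":0,"dz":-14,"ax":0,"ay":0,"az":0}]' 0.85
python3 -m jog '[{"dx":0,"dy":-8,"dz":0,"ax":0,"ay":0,"az":0},{"dx":0,"dy":0,"dz":0,"ax":0,"ay":0,"az":0}]'
python3 - <<'E'
from h import *
T=cam('top')
a=cv2.resize(T['img'][130:240,280:440],None,fx=5,fy=5,interpolation=cv2.INTER_CUBIC)
cv2.imwrite('pics/t4.png',a[:,:,::-1])
E
python3 -m jog '[{"dx":0,"dy":15,"dz":0,"ax":0,"ay":0,"az":0},{"dx":0,"dy":20,"dz":0,"ax":0,"ay":0,"az":0},{"dx":0,"dy":20,"dz":0,"ax":0,"ay":0,"az":0},{"dx":0,"dy":20,"dz":0,"ax":0,"ay":0,"az":0},{"dx":0,"dy":20,"dz":0,"ax":0,"ay":0,"az":0},{"dx":0,"dy":20,"dz":0,"ax":0,"ay":0,"az":0},{"dx":0,"dy":20,"dz":0,"ax":0,"ay":0,"az":0},{"dx":0,"dy":20,"dz":0,"ax":0,"ay":0,"az":0},{"dx":0,"dy":20,"dz":0,"ax":0,"ay":0,"az":0},{"dx":0,"dy":20,"dz":0,"ax":0,"ay":0,"az":0},{"dx":0,"dy":20,"dz":0,"ax":0,"ay":0,"az":0},{"dx":0,"dy":0,"dz":0,"ax":0,"ay":0,"az":0},{"dx":0,"dy":0,"dz":0,"ax":0,"ay":0,"az":0}]'
python3 d.py 543 22 190
```

```text
time: 27.35
tool_pos: [0.5364, -0.1854, 0.2816]
tcp_rot: [0.055, 3.139, -0.002]
wrist_force: [0.9, 0.2, 0.1]
width: 0.851
grip_force: 0.0
time: 27.52
tool_pos: [0.5361, -0.1943, 0.2804]
tcp_rot: [0.055, 3.138, -0.003]
wrist_force: [-1.0, 0.3, 0.2]
width: 0.85
grip_force: 0.0
time: 28.65
tool_pos: [0.5422, 0.023, 0.2773]
tcp_rot: [-0.051, -3.138, 0.0]
wrist_force: [0.0, 1.0, -0.0]
width: 0.855
grip_force: 0.0
t 28.65 p [542.2  23.  277.3] yaw 88.13 tilt [-0.17 -0.  ] w 0.855 grip 0.0 F [ 0.  1. -0.] q6 -1.54
shift now-frame [-1.1 -1.  87.3]  in-goal-frame [-0.9 -1.  87.3] turn [-0.01 -0.17 -0.  ]
```

View pics/t4.png

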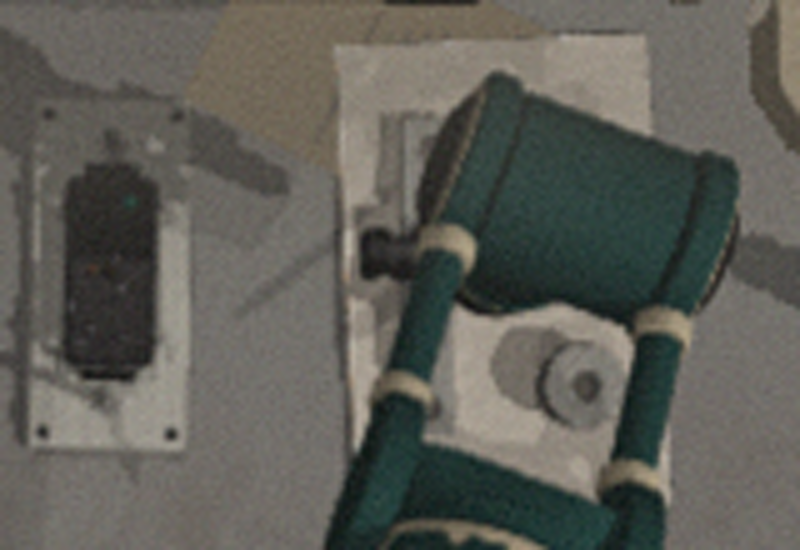

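The phone lies in the nest, spanning crop x 65–158 and y 163–378 and centred at about (301.8,183.6), so roughly (543,22). The bar is flat and the wide weight upright on the board.

```bash
python3 -m jog '[{"dx":-1,"dy":-1,"dz":10,"ax":0,"ay":0,"az":0},{"dx":0,"dy":0,"dz":14,"ax":0,"ay":0,"az":0},{"dx":0,"dy":0,"dz":14,"ax":0,"ay":0,"az":0},{"dx":0,"dy":0,"dz":14,"ax":0,"ay":0,"az":0},{"dx":0,"dy":0,"dz":14,"ax":0,"ay":0,"az":0},{"dx":0,"dy":0,"dz":12,"ax":0,"ay":0,"az":0},{"dx":0,"dy":0,"dz":7,"ax":0,"ay":0,"az":0},{"dx":0,"dy":0,"dz":2,"ax":0,"ay":0,"az":0},{"dx":0,"dy":0,"dz":0,"ax":0,"ay":0,"az":0},{"dx":0,"dy":0,"dz":0,"ax":0,"ay":0,"az":0}]'
python3 d.py
python3 -m jog '[{"dx":0,"dy":0,"dz":1.5,"ax":0,"ay":0,"az":0},{"dx":0,"dy":0,"dz":1.5,"ax":0,"ay":0,"az":0},{"dx":0,"dy":0,"dz":0,"ax":0,"ay":0,"az":0}]'
python3 -m jog '[{"dx":0,"dy":0,"dz":1,"ax":0,"ay":0,"az":0},{"dx":0,"dy":0,"dz":1,"ax":0,"ay":0,"az":0},{"dx":0,"dy":0,"dz":0,"ax":0,"ay":0,"az":0}]'
python3 -m jog '[{"dx":0,"dy":0,"dz":1,"ax":0,"ay":0,"az":0},{"dx":0,"dy":0,"dz":1,"ax":0,"ay":0,"az":0},{"dx":0,"dy":0,"dz":0,"ax":0,"ay":0,"az":0}]'
```

```text
time: 29.48
tool_pos: [0.5443, 0.0205, 0.1921]
tcp_rot: [0.055, 3.141, 0.0]
wrist_force: [-0.0, -0.0, 1.2]
width: 0.85
grip_force: 0.0
t 29.48 p [544.3  20.5 192.1] yaw 87.98 tilt [0.03 0.  ] w 0.85 grip 0.0 F [-0.  -0.   1.2] q6 -1.54
time: 29.73
tool_pos: [0.5442, 0.0208, 0.1892]
tcp_rot: [0.055, 3.14, 0.0]
wrist_force: [0.3, -0.1, -0.1]
width: 0.85
grip_force: 0.0
time: 29.98
tool_pos: [0.544, 0.0208, 0.1867]
tcp_rot: [-0.055, -3.141, 0.0]
wrist_force: [0.4, -0.2, 0.6]
width: 0.85
grip_force: 0.0
time: 30.23
tool_pos: [0.5439, 0.0207, 0.1845]
tcp_rot: [-0.055, -3.141, 0.0]
wrist_force: [0.4, -0.3, -0.1]
width: 0.852
grip_force: 0.0
```

```bash
python3 -m jog '[{"dx":0,"dy":1,"dz":1,"ax":0,"ay":0,"az":0},{"dx":0,"dy":0,"dz":1,"ax":0,"ay":0,"az":0},{"dx":0,"dy":0,"dz":0,"ax":0,"ay":0,"az":0}]'
python3 -m jog '[{"dx":0,"dy":0,"dz":1,"ax":0,"ay":0,"az":0},{"dx":0,"dy":0,"dz":1,"ax":0,"ay":0,"az":0},{"dx":0,"dy":0,"dz":0,"ax":0,"ay":0,"az":0}]'
python3 -m jog '[{"dx":0,"dy":0,"dz":1,"ax":0,"ay":0,"az":0},{"dx":0,"dy":0,"dz":1,"ax":0,"ay":0,"az":0},{"dx":0,"dy":0,"dz":0,"ax":0,"ay":0,"az":0}]'
python3 - <<'E'
from h import *
S=cam('scene')
a=cv2.resize(S['img'][170:230,290:390],None,fx=8,fy=8,interpolation=cv2.INTER_CUBIC)
cv2.imwrite('pics/g5.png',a[:,:,::-1])
E
```

```text
time: 30.48
tool_pos: [0.5439, 0.0218, 0.1825]
tcp_rot: [-0.055, -3.141, 0.0]
wrist_force: [-0.9, -0.1, -0.5]
width: 0.853
grip_force: 0.0
time: 30.73
tool_pos: [0.5439, 0.0217, 0.1805]
tcp_rot: [-0.055, -3.141, 0.0]
wrist_force: [0.6, 0.2, -0.5]
width: 0.853
grip_force: 0.0
time: 30.98
tool_pos: [0.5439, 0.0217, 0.1785]
tcp_rot: [-0.055, -3.141, 0.0]
wrist_force: [0.1, 0.2, -0.5]
width: 0.85
grip_force: 0.0
```

View pics/g5.png

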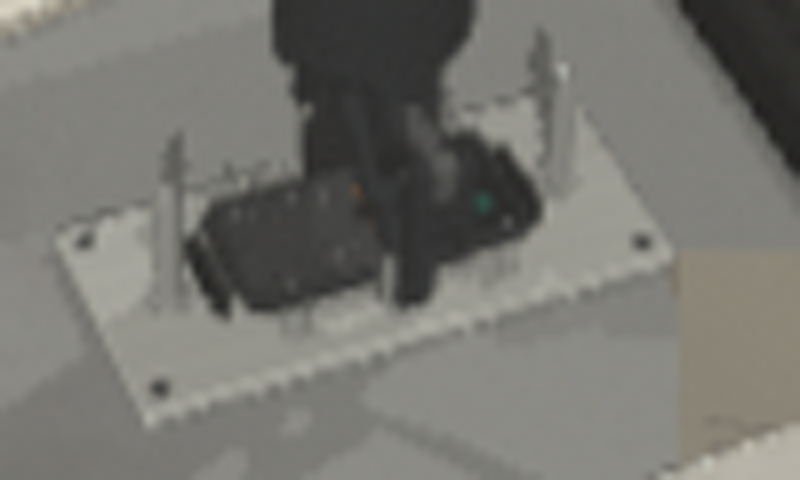

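The fingers straddle the phone at its middle, with the near fingertip at crop (410,305). I'll feel down for the plate.

```bash
python3 -m jog '[{"dx":0,"dy":0,"dz":1,"ax":0,"ay":0,"az":0},{"dx":0,"dy":0,"dz":1,"ax":0,"ay":0,"az":0},{"dx":0,"dy":0,"dz":0,"ax":0,"ay":0,"az":0}]' | grep -E "pos|force"
python3 -m jog '[{"dx":0,"dy":0,"dz":1,"ax":0,"ay":0,"az":0},{"dx":0,"dy":0,"dz":0,"ax":0,"ay":0,"az":0}]'| grep -E "pos|force"
python3 - <<'E'
from h import *
S=cam('scene')
o,d=ray(S,341.2,208)
for y in(-.014,-.02,-.027): print((o+d*(y-o[1])/d[1])*1000)
E
```

```text
tool_pos: [0.544, 0.0217, 0.1766]
wrist_force: [-0.3, -0.3, 0.1]
grip_force: 0.0
tool_pos: [0.544, 0.0217, 0.1756]
wrist_force: [0.8, -0.3, 0.6]
grip_force: 0.0
[548.47054907 -14.           6.78035881]
[545.20665203 -20.          14.42429357]
[541.39877216 -27.          23.34221745]
```

```bash
python3 -m jog '[{"dx":0,"dy":0,"dz":-1.5,"ax":0,"ay":0,"az":0},{"dx":0,"dy":0,"dz":0,"ax":0,"ay":0,"az":0},{"dx":0,"dy":0,"dz":0,"ax":0,"ay":0,"az":0}]'| grep -E "pos|force"
python3 -m jog '[{"dx":0,"dy":0,"dz":0,"ax":0,"ay":0,"az":0},{"dx":0,"dy":0,"dz":0,"ax":0,"ay":0,"az":0},{"dx":0,"dy":0,"dz":0,"ax":0,"ay":0,"az":0},{"dx":0,"dy":0,"dz":0,"ax":0,"ay":0,"az":0},{"dx":0,"dy":0,"dz":0,"ax":0,"ay":0,"az":0},{"dx":0,"dy":0,"dz":0,"ax":0,"ay":0,"az":0}]' 0 40
python3 d.py
python3 -m jog '[{"dx":0,"dy":0,"dz":-2,"ax":0,"ay":0,"az":0},{"dx":0,"dy":0,"dz":-3,"ax":0,"ay":0,"az":0},{"dx":0,"dy":0,"dz":-5,"ax":0,"ay":0,"az":0},{"dx":0,"dy":0,"dz":-8,"ax":0,"ay":0,"az":0},{"dx":0,"dy":0,"dz":-12,"ax":0,"ay":0,"az":0},{"dx":0,"dy":0,"dz":-12,"ax":0,"ay":0,"az":0},{"dx":0,"dy":0,"dz":-12,"ax":0,"ay":0,"az":0},{"dx":0,"dy":0,"dz":-12,"ax":0,"ay":0,"az":0},{"dx":0,"dy":0,"dz":-12,"ax":0,"ay":0,"az":0},{"dx":0,"dy":0,"dz":-7,"ax":0,"ay":0,"az":0},{"dx":0,"dy":0,"dz":-3,"ax":0,"ay":0,"az":0},{"dx":0,"dy":0,"dz":0,"ax":0,"ay":0,"az":0},{"dx":0,"dy":0,"dz":0,"ax":0,"ay":0,"az":0}]'
python3 d.py 515 280.5 165 97
python3 - <<'E'
from h import *
S=cam('scene');T=cam('top');
a=cv2.resize(S['img'][110:230,280:400],None,fx=4,fy=4,interpolation=cv2.INTER_CUBIC)
b=cv2.resize(T['img'][120:240,260:340],None,fx=4,fy=4,interpolation=cv2.INTER_CUBIC)
cv2.imwrite('pics/g6.png',np.hstack([a,b])[:,:,::-1])
E
```

```text
tool_pos: [0.5442, 0.0217, 0.1775]
wrist_force: [0.7, 0.6, 0.8]
grip_force: 0.0
time: 32.25
tool_pos: [0.545, 0.0218, 0.1787]
tcp_rot: [0.055, 3.139, 0.0]
wrist_force: [-0.8, 0.5, 6.0]
width: 0.69
grip_force: 47.5
t 32.25 p [545.   21.8 178.7] yaw 87.99 tilt [0.14 0.  ] w 0.69 grip 47.5 F [-0.8  0.5  6. ] q6 -1.54
time: 33.33
tool_pos: [0.5439, 0.0217, 0.2652]
tcp_rot: [-0.055, -3.141, 0.0]
wrist_force: [-0.0, 0.6, -1.0]
width: 0.691
grip_force: 43.3
t 33.33 p [543.9  21.7 265.2] yaw 87.99 tilt [-0.01 -0.  ] w 0.691 grip 43.3 F [-0.   0.6 -1. ] q6 -1.54
shift now-frame [ 37.9 257.6 100.2]  in-goal-frame [ -2.9 260.4 100.2] turn [-0.   -0.01 -9.01]
```

View pics/g6.png

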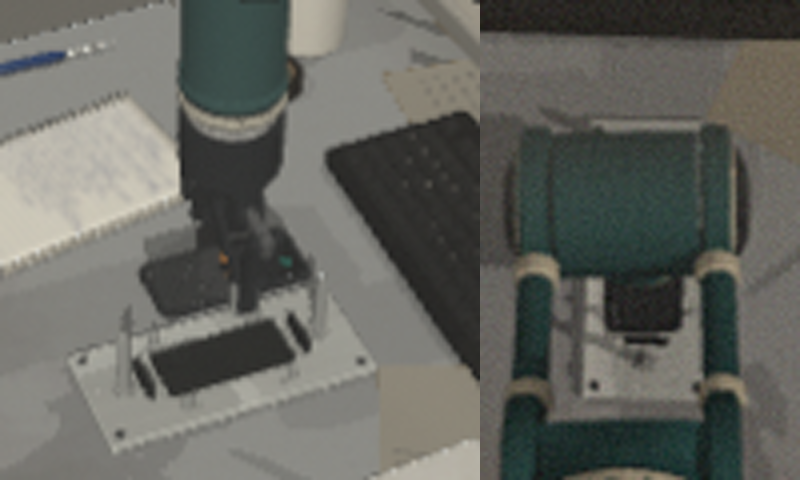

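The phone is lifted level out of the nest (crop 225,275). However, the fingertips reach about 6 mm below its underside, which would hit the order pad before the phone does. I'll set it back on the rubber and regrip higher.

```bash
python3 -m jog '[{"dx":0,"dy":0,"dz":8,"ax":0,"ay":0,"az":0},{"dx":0,"dy":0,"dz":14,"ax":0,"ay":0,"az":0},{"dx":0,"dy":0,"dz":14,"ax":0,"ay":0,"az":0},{"dx":0,"dy":0,"dz":14,"ax":0,"ay":0,"az":0},{"dx":0,"dy":0,"dz":14,"ax":0,"ay":0,"az":0},{"dx":0,"dy":0,"dz":10,"ax":0,"ay":0,"az":0},{"dx":0,"dy":0,"dz":5,"ax":0,"ay":0,"az":0},{"dx":0,"dy":0,"dz":3,"ax":0,"ay":0,"az":0},{"dx":0,"dy":0,"dz":0,"ax":0,"ay":0,"az":0},{"dx":0,"dy":0,"dz":0,"ax":0,"ay":0,"az":0}]'| grep -E "pos|force"
python3 -m jog '[{"dx":0,"dy":0,"dz":1,"ax":0,"ay":0,"az":0},{"dx":0,"dy":0,"dz":1,"ax":0,"ay":0,"az":0},{"dx":0,"dy":0,"dz":0,"ax":0,"ay":0,"az":0},{"dx":0,"dy":0,"dz":0,"ax":0,"ay":0,"az":0}]'| grep -E "pos|force"
python3 -m jog '[{"dx":0,"dy":0,"dz":1,"ax":0,"ay":0,"az":0},{"dx":0,"dy":0,"dz":0,"ax":0,"ay":0,"az":0},{"dx":0,"dy":0,"dz":0,"ax":0,"ay":0,"az":0}]'| grep -E "pos|force"
```

```text
tool_pos: [0.5444, 0.0217, 0.1836]
wrist_force: [0.2, -0.7, -0.7]
grip_force: 43.3
tool_pos: [0.5442, 0.0217, 0.1817]
wrist_force: [-0.6, 0.5, -1.5]
grip_force: 43.3
tool_pos: [0.544, 0.0217, 0.1803]
wrist_force: [0.4, 0.2, -1.4]
grip_force: 43.3
```

```bash
python3 -m jog '[{"dx":0,"dy":0,"dz":1,"ax":0,"ay":0,"az":0},{"dx":0,"dy":0,"dz":0,"ax":0,"ay":0,"az":0},{"dx":0,"dy":0,"dz":0,"ax":0,"ay":0,"az":0}]'| grep -E "pos|force"
python3 -m jog '[{"dx":0,"dy":0,"dz":1,"ax":0,"ay":0,"az":0},{"dx":0,"dy":0,"dz":0,"ax":0,"ay":0,"az":0},{"dx":0,"dy":0,"dz":0,"ax":0,"ay":0,"az":0}]'| grep -E "pos|force"
python3 -m jog '[{"dx":0,"dy":0,"dz":0.5,"ax":0,"ay":0,"az":0},{"dx":0,"dy":0,"dz":0,"ax":0,"ay":0,"az":0},{"dx":0,"dy":0,"dz":0,"ax":0,"ay":0,"az":0}]'| grep -E "pos|force"
```

```text
tool_pos: [0.544, 0.0217, 0.1792]
wrist_force: [-0.3, -0.0, -1.5]
grip_force: 43.3
tool_pos: [0.5442, 0.0217, 0.1787]
wrist_force: [-2.0, -0.7, 3.7]
grip_force: 45.9
tool_pos: [0.5442, 0.0217, 0.1786]
wrist_force: [-2.7, -0.2, 6.9]
grip_force: 48.1
```

```bash
python3 -m jog '[{"dx":0,"dy":0,"dz":0,"ax":0,"ay":0,"az":0},{"dx":0,"dy":0,"dz":0,"ax":0,"ay":0,"az":0},{"dx":0,"dy":0,"dz":0,"ax":0,"ay":0,"az":0},{"dx":0,"dy":0,"dz":-4,"ax":0,"ay":0,"az":0},{"dx":0,"dy":0,"dz":-3,"ax":0,"ay":0,"az":0},{"dx":0,"dy":0,"dz":0,"ax":0,"ay":0,"az":0},{"dx":0,"dy":0,"dz":0,"ax":0,"ay":0,"az":0}]' 0.85 | grep -E "pos|force"
python3 -m jog '[{"dx":0,"dy":0,"dz":0,"ax":0,"ay":0,"az":0},{"dx":0,"dy":0,"dz":0,"ax":0,"ay":0,"az":0},{"dx":0,"dy":0,"dz":0,"ax":0,"ay":0,"az":0},{"dx":0,"dy":0,"dz":0,"ax":0,"ay":0,"az":0},{"dx":0,"dy":0,"dz":0,"ax":0,"ay":0,"az":0},{"dx":0,"dy":0,"dz":0,"ax":0,"ay":0,"az":0}]' 0 40
python3 -m jog '[{"dx":0,"dy":0,"dz":-2,"ax":0,"ay":0,"az":0},{"dx":0,"dy":0,"dz":-2,"ax":0,"ay":0,"az":0},{"dx":0,"dy":0,"dz":-4,"ax":0,"ay":0,"az":0},{"dx":0,"dy":0,"dz":-4,"ax":0,"ay":0,"az":0},{"dx":0,"dy":0,"dz":0,"ax":0,"ay":0,"az":0},{"dx":0,"dy":0,"dz":0,"ax":0,"ay":0,"az":0}]'
```

```text
tool_pos: [0.5444, 0.0217, 0.1852]
wrist_force: [-0.2, 0.4, 0.2]
grip_force: 0.0
time: 36.68
tool_pos: [0.5443, 0.0217, 0.1852]
tcp_rot: [0.055, 3.141, 0.0]
wrist_force: [-1.6, 0.3, 5.5]
width: 0.688
grip_force: 43.8
time: 37.18
tool_pos: [0.5442, 0.0217, 0.1971]
tcp_rot: [0.055, 3.14, -0.0]
wrist_force: [0.2, -0.4, -1.1]
width: 0.688
grip_force: 43.3
```

```bash
python3 -m jog '[{"dx":0,"dy":0,"dz":-6,"ax":0,"ay":0,"az":0},{"dx":0,"dy":0,"dz":-10,"ax":0,"ay":0,"az":0},{"dx":0,"dy":0,"dz":-10,"ax":0,"ay":0,"az":0},{"dx":0,"dy":0,"dz":-10,"ax":0,"ay":0,"az":0},{"dx":0,"dy":0,"dz":-10,"ax":0,"ay":0,"az":0},{"dx":0,"dy":0,"dz":-4,"ax":0,"ay":0,"az":0},{"dx":0,"dy":0,"dz":0,"ax":0,"ay":0,"az":0},{"dx":0,"dy":0,"dz":0,"ax":0,"ay":0,"az":0}]' | grep -E "pos|force"
python3 -m jog '[{"dx":2,"dy":9,"dz":0,"ax":0,"ay":0,"az":-1},{"dx":2,"dy":14,"dz":0,"ax":0,"ay":0,"az":-1},{"dx":2,"dy":14,"dz":0,"ax":0,"ay":0,"az":-1},{"dx":2,"dy":14,"dz":0,"ax":0,"ay":0,"az":-1},{"dx":2,"dy":14,"dz":0,"ax":0,"ay":0,"az":-1},{"dx":2,"dy":14,"dz":0,"ax":0,"ay":0,"az":-1},{"dx":1,"dy":14,"dz":0,"ax":0,"ay":0,"az":-1},{"dx":1,"dy":14,"dz":0,"ax":0,"ay":0,"az":-1},{"dx":1,"dy":14,"dz":0,"ax":0,"ay":0,"az":-1},{"dx":1,"dy":14,"dz":0,"ax":0,"ay":0,"az":0},{"dx":0,"dy":14,"dz":0,"ax":0,"ay":0,"az":0},{"dx":0,"dy":14,"dz":0,"ax":0,"ay":0,"az":0},{"dx":0,"dy":14,"dz":0,"ax":0,"ay":0,"az":0},{"dx":0,"dy":14,"dz":0,"ax":0,"ay":0,"az":0},{"dx":0,"dy":14,"dz":0,"ax":0,"ay":0,"az":0},{"dx":0,"dy":14,"dz":0,"ax":0,"ay":0,"az":0},{"dx":0,"dy":14,"dz":0,"ax":0,"ay":0,"az":0},{"dx":0,"dy":14,"dz":0,"ax":0,"ay":0,"az":0},{"dx":0,"dy":0,"dz":0,"ax":0,"ay":0,"az":0},{"dx":0,"dy":0,"dz":0,"ax":0,"ay":0,"az":0}]' | grep -E "pos|force"
python3 d.py 515 280.5 179 97
python3 - <<'E'
from h import *
S=cam('scene');T=cam('top');
a=cv2.resize(S['img'][90:210,240:340],None,fx=4,fy=4,interpolation=cv2.INTER_CUBIC)
b=cv2.resize(T['img'][135:255,170:270],None,fx=4,fy=4,interpolation=cv2.INTER_CUBIC)
cv2.imwrite('pics/g7.png',np.hstack([a,b])[:,:,::-1])
E
```

```text
tool_pos: [0.5442, 0.0217, 0.2474]
wrist_force: [0.1, 0.4, -1.2]
grip_force: 43.4
tool_pos: [0.508, 0.2681, 0.2468]
wrist_force: [-0.2, -0.5, -1.4]
grip_force: 43.4
t 39.52 p [508.  268.1 246.8] yaw 97.1 tilt [ 0.   -0.01] w 0.688 grip 43.4 F [-0.2 -0.5 -1.4] q6 -1.25
shift now-frame [-8.4 11.4 67.8]  in-goal-frame [-8.4 11.4 67.8] turn [-0.01  0.    0.1 ]
```

View pics/g7.png

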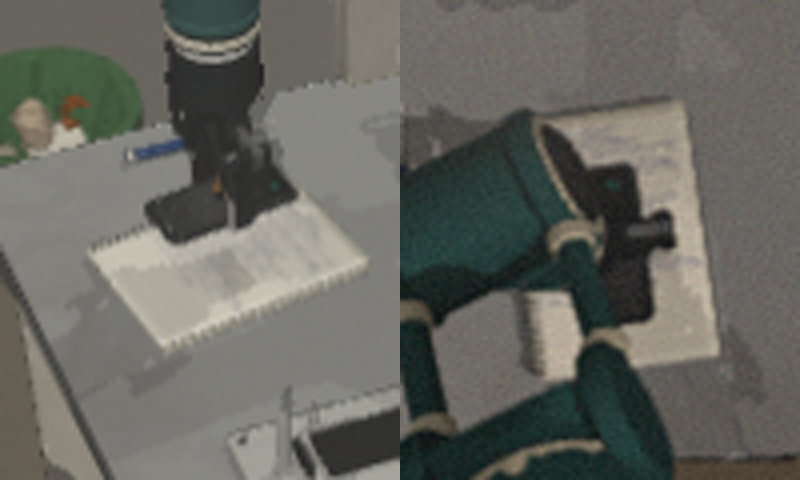

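The phone is level, aligned with the pad and just off its middle. Centring and lowering.

```bash
python3 -m jog '[{"dx":-4,"dy":5.5,"dz":0,"ax":0,"ay":0,"az":0},{"dx":-4.5,"dy":6,"dz":6,"ax":0,"ay":0,"az":0},{"dx":0,"dy":0,"dz":12,"ax":0,"ay":0,"az":0},{"dx":0,"dy":0,"dz":12,"ax":0,"ay":0,"az":0},{"dx":0,"dy":0,"dz":12,"ax":0,"ay":0,"az":0},{"dx":0,"dy":0,"dz":10,"ax":0,"ay":0,"az":0},{"dx":0,"dy":0,"dz":7,"ax":0,"ay":0,"az":0},{"dx":0,"dy":0,"dz":3,"ax":0,"ay":0,"az":0},{"dx":0,"dy":0,"dz":1,"ax":0,"ay":0,"az":0},{"dx":0,"dy":0,"dz":0,"ax":0,"ay":0,"az":0},{"dx":0,"dy":0,"dz":0,"ax":0,"ay":0,"az":0}]' | grep -E "pos|force"
python3 d.py 515 280.5 178.2 97
python3 -m jog '[{"dx":0,"dy":0,"dz":1,"ax":0,"ay":0,"az":0},{"dx":0,"dy":0,"dz":1,"ax":0,"ay":0,"az":0},{"dx":0,"dy":0,"dz":0,"ax":0,"ay":0,"az":0},{"dx":0,"dy":0,"dz":0,"ax":0,"ay":0,"az":0}]'| grep -E "pos|force"
python3 -m jog '[{"dx":0,"dy":0,"dz":1,"ax":0,"ay":0,"az":0},{"dx":0,"dy":0,"dz":0,"ax":0,"ay":0,"az":0},{"dx":0,"dy":0,"dz":0,"ax":0,"ay":0,"az":0}]'| grep -E "pos|force"
```

```text
tool_pos: [0.5156, 0.2797, 0.1843]
wrist_force: [-0.1, 0.5, -2.2]
grip_force: 43.4
t 40.53 p [515.6 279.7 184.3] yaw 96.99 tilt [0.05 0.03] w 0.688 grip 43.4 F [-0.1  0.5 -2.2] q6 -1.24
shift now-frame [0.5 0.9 6.1]  in-goal-frame [0.5 0.9 6.1] turn [ 0.02  0.06 -0.01]
tool_pos: [0.5153, 0.2796, 0.182]
wrist_force: [0.2, -0.1, -1.8]
grip_force: 43.4
tool_pos: [0.5151, 0.2795, 0.1807]
wrist_force: [0.1, -0.3, -1.8]
grip_force: 43.4
```

```bash
python3 -m jog '[{"dx":0,"dy":0,"dz":1,"ax":0,"ay":0,"az":0},{"dx":0,"dy":0,"dz":0,"ax":0,"ay":0,"az":0},{"dx":0,"dy":0,"dz":0,"ax":0,"ay":0,"az":0}]'| grep -E "pos|force"
python3 -m jog '[{"dx":0,"dy":0,"dz":1,"ax":0,"ay":0,"az":0},{"dx":0,"dy":0,"dz":0,"ax":0,"ay":0,"az":0},{"dx":0,"dy":0,"dz":0,"ax":0,"ay":0,"az":0}]'| grep -E "pos|force"
python3 -m jog '[{"dx":0,"dy":0,"dz":0.5,"ax":0,"ay":0,"az":0},{"dx":0,"dy":0,"dz":0,"ax":0,"ay":0,"az":0},{"dx":0,"dy":0,"dz":0,"ax":0,"ay":0,"az":0}]'| grep -E "pos|force"
```

```text
tool_pos: [0.5152, 0.2795, 0.1797]
wrist_force: [-0.5, 0.9, -1.3]
grip_force: 43.4
tool_pos: [0.5153, 0.2796, 0.1796]
wrist_force: [-1.9, -1.6, 5.9]
grip_force: 47.4
tool_pos: [0.5153, 0.2796, 0.1795]
wrist_force: [-4.4, -1.3, 7.9]
grip_force: 49.1
```

```bash
python3 -m jog '[{"dx":0,"dy":0,"dz":0,"ax":0,"ay":0,"az":0},{"dx":0,"dy":0,"dz":0,"ax":0,"ay":0,"az":0},{"dx":0,"dy":0,"dz":0,"ax":0,"ay":0,"az":0},{"dx":0,"dy":0,"dz":0,"ax":0,"ay":0,"az":0},{"dx":0,"dy":0,"dz":0,"ax":0,"ay":0,"az":0}]' 0.85 | grep -E "pos|force"
python3 -m jog '[{"dx":0,"dy":0,"dz":-8,"ax":0,"ay":0,"az":0},{"dx":0,"dy":0,"dz":-15,"ax":0,"ay":0,"az":0},{"dx":0,"dy":0,"dz":-20,"ax":0,"ay":0,"az":0},{"dx":0,"dy":0,"dz":-20,"ax":0,"ay":0,"az":0},{"dx":0,"dy":0,"dz":-20,"ax":0,"ay":0,"az":0},{"dx":0,"dy":0,"dz":-20,"ax":0,"ay":0,"az":0},{"dx":0,"dy":-20,"dz":0,"ax":0,"ay":0,"az":0},{"dx":0,"dy":-30,"dz":0,"ax":0,"ay":0,"az":0},{"dx":0,"dy":-30,"dz":0,"ax":0,"ay":0,"az":0},{"dx":0,"dy":-30,"dz":0,"ax":0,"ay":0,"az":0},{"dx":0,"dy":-30,"dz":0,"ax":0,"ay":0,"az":0},{"dx":0,"dy":-30,"dz":0,"ax":0,"ay":0,"az":0},{"dx":0,"dy":-30,"dz":0,"ax":0,"ay":0,"az":0},{"dx":0,"dy":-30,"dz":0,"ax":0,"ay":0,"az":0},{"dx":0,"dy":-30,"dz":0,"ax":0,"ay":0,"az":0},{"dx":0,"dy":-20,"dz":0,"ax":0,"ay":0,"az":0}]' 1 | grep -E "pos|force"
python3 d.py 536 -185.1 195.7 88
python3 - <<'E'
from h import *
T=cam('top')
im=T['img'];m=(im[150:240,195:255].max(2)<85).astype(np.uint8)
n,l,st,ce=cv2.connectedComponentsWithStats(m);k=1+st[1:,4].argmax();print(st[k],ce[k])
c=max(cv2.findContours((l==k).astype(np.uint8),0,1)[0],key=cv2.contourArea)
q=cv2.boxPoints(cv2.minAreaRect(c))+[195,150];P=[onz(T,*p,.019)*1000 for p in q];print(np.round(P,1).tolist(),np.mean(P,0))
cv2.imwrite('pics/t5.png',cv2.resize(im[140:240,180:300],None,fx=5,fy=5,interpolation=cv2.INTER_CUBIC)[:,:,::-1])
E
```

```text
tool_pos: [0.5152, 0.2795, 0.1781]
wrist_force: [-0.5, -0.3, -0.8]
grip_force: 0.0
tool_pos: [0.5495, -0.0007, 0.282]
wrist_force: [0.1, 0.0, -0.4]
grip_force: 0.0
t 43.62 p [549.5  -0.7 282. ] yaw 96.94 tilt [ 0.06 -0.04] w 0.997 grip 0.0 F [ 0.1  0.  -0.4] q6 -1.74
shift now-frame [  35.7 -181.3   86.5]  in-goal-frame [   7.  -184.7   86.3] turn [-0.05  0.05  8.94]
[ 16  26  23  39 696] [26.86637931 44.77729885]
[[572.3, 317.1, 19.0], [579.5, 257.9, 19.0], [456.8, 242.5, 19.0], [449.8, 301.5, 19.0]] [514.6104326 279.758943   19.       ]
```

View pics/t5.png

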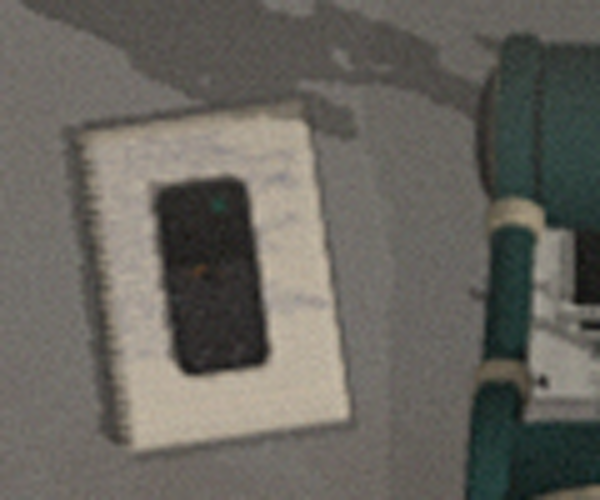

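The phone lies lengthwise, centred on the pad at (514.6,279.8) and within a degree of the pad's yaw. Those are all 14 pictures, so from here I use numbers only. Next is the bar.

```bash
python3 -m jog '[{"dx":3,"dy":-15,"dz":0,"ax":0,"ay":0,"az":0},{"dx":3.5,"dy":-18,"dz":0,"ax":0,"ay":0,"az":0},{"dx":3.5,"dy":-18,"dz":0,"ax":0,"ay":0,"az":0},{"dx":3.5,"dy":-18,"dz":0,"ax":0,"ay":0,"az":0},{"dx":3.5,"dy":-18,"dz":0,"ax":0,"ay":0,"az":0},{"dx":3.5,"dy":-18,"dz":0,"ax":0,"ay":0,"az":0},{"dx":3.5,"dy":-18,"dz":0,"ax":0,"ay":0,"az":0},{"dx":3.5,"dy":-18,"dz":0,"ax":0,"ay":0,"az":0},{"dx":3.5,"dy":-18,"dz":0,"ax":0,"ay":0,"az":0},{"dx":3,"dy":-16,"dz":0,"ax":0,"ay":0,"az":0},{"dx":1.5,"dy":-6,"dz":0,"ax":0,"ay":0,"az":0},{"dx":0,"dy":0,"dz":0,"ax":0,"ay":0,"az":4.5},{"dx":0,"dy":0,"dz":0,"ax":0,"ay":0,"az":4.5},{"dx":0,"dy":0,"dz":0,"ax":0,"ay":0,"az":0},{"dx":0,"dy":0,"dz":0,"ax":0,"ay":0,"az":0},{"dx":0,"dy":0,"dz":0,"ax":0,"ay":0,"az":0}]' | grep -E "pos|force"
python3 d.py 536 -185.1 195.7 88
```

```text
tool_pos: [0.5362, -0.1819, 0.2814]
wrist_force: [0.1, 0.1, 0.5]
grip_force: 0.0
t 45.0 p [ 536.2 -181.9  281.4] yaw 88.13 tilt [0.   0.01] w 0.998 grip 0.0 F [0.1 0.1 0.5] q6 -1.91
shift now-frame [ 0.1 -3.2 85.7]  in-goal-frame [ 0.1 -3.2 85.7] turn [0.01 0.   0.13]
```

```bash
python3 -m jog '[{"dx":0,"dy":-3,"dz":10,"ax":0,"ay":0,"az":0},{"dx":0,"dy":0,"dz":15,"ax":0,"ay":0,"az":0},{"dx":0,"dy":0,"dz":15,"ax":0,"ay":0,"az":0},{"dx":0,"dy":0,"dz":15,"ax":0,"ay":0,"az":0},{"dx":0,"dy":0,"dz":15,"ax":0,"ay":0,"az":0},{"dx":0,"dy":0,"dz":9,"ax":0,"ay":0,"az":0},{"dx":0,"dy":0,"dz":5,"ax":0,"ay":0,"az":0},{"dx":0,"dy":0,"dz":0,"ax":0,"ay":0,"az":0},{"dx":0,"dy":0,"dz":0,"ax":0,"ay":0,"az":0},{"dx":0,"dy":0,"dz":0,"ax":0,"ay":0,"az":0},{"dx":0,"dy":0,"dz":0,"ax":0,"ay":0,"az":0}]' | grep -E "pos|force"
python3 d.py 536 -185.1 195.7 88
```

```text
tool_pos: [0.5366, -0.1856, 0.1984]
wrist_force: [-0.6, -0.8, -0.7]
grip_force: 0.0
t 45.92 p [ 536.6 -185.6  198.4] yaw 88.0 tilt [ 0.11 -0.04] w 1.005 grip 0.0 F [-0.6 -0.8 -0.7] q6 -1.91
shift now-frame [0.7 0.4 2.7]  in-goal-frame [0.6 0.4 2.7] turn [-0.04  0.11  0.  ]
```

```bash
python3 -m jog '[{"dx":0.3,"dy":0.3,"dz":1,"ax":0,"ay":0,"az":0},{"dx":0,"dy":0,"dz":0,"ax":0,"ay":0,"az":0},{"dx":0,"dy":0,"dz":0,"ax":0,"ay":0,"az":0},{"dx":0,"dy":0,"dz":0,"ax":0,"ay":0,"az":0}]' | grep -E "pos|force"
python3 -m jog '[{"dx":0,"dy":0,"dz":0,"ax":0,"ay":0,"az":0},{"dx":0,"dy":0,"dz":0,"ax":0,"ay":0,"az":0},{"dx":0,"dy":0,"dz":0,"ax":0,"ay":0,"az":0},{"dx":0,"dy":0,"dz":0,"ax":0,"ay":0,"az":0},{"dx":0,"dy":0,"dz":0,"ax":0,"ay":0,"az":0},{"dx":0,"dy":0,"dz":0,"ax":0,"ay":0,"az":0},{"dx":0,"dy":0,"dz":0,"ax":0,"ay":0,"az":0},{"dx":0,"dy":0,"dz":0,"ax":0,"ay":0,"az":0},{"dx":0,"dy":0,"dz":0,"ax":0,"ay":0,"az":0},{"dx":0,"dy":0,"dz":0,"ax":0,"ay":0,"az":0}]' 0 80 | grep -E "pos|force|width"
python3 d.py
python3 -m jog '[{"dx":0,"dy":0,"dz":-3,"ax":0,"ay":0,"az":0},{"dx":0,"dy":0,"dz":-5,"ax":0,"ay":0,"az":0},{"dx":0,"dy":0,"dz":-8,"ax":0,"ay":0,"az":0},{"dx":0,"dy":0,"dz":-14,"ax":0,"ay":0,"az":0},{"dx":0,"dy":0,"dz":-14,"ax":0,"ay":0,"az":0},{"dx":0,"dy":0,"dz":-14,"ax":0,"ay":0,"az":0},{"dx":0,"dy":0,"dz":-14,"ax":0,"ay":0,"az":0},{"dx":0,"dy":0,"dz":-14,"ax":0,"ay":0,"az":0},{"dx":0,"dy":0,"dz":-7,"ax":0,"ay":0,"az":0},{"dx":0,"dy":0,"dz":0,"ax":0,"ay":0,"az":0},{"dx":0,"dy":0,"dz":0,"ax":0,"ay":0,"az":0}]' | grep -E "pos|force|width"
python3 d.py 543.2 21.9 290 88
```

```text
tool_pos: [0.5358, -0.1851, 0.1965]
wrist_force: [0.1, 0.1, 0.1]
grip_force: 0.0
tool_pos: [0.5359, -0.1852, 0.1965]
wrist_force: [-0.1, -1.5, 3.4]
width: 0.164
grip_force: 80.7
t 47.08 p [ 535.9 -185.2  196.5] yaw 88.0 tilt [ 0.02 -0.02] w 0.164 grip 80.7 F [-0.1 -1.5  3.4] q6 -1.91
tool_pos: [0.5357, -0.185, 0.2895]
wrist_force: [-0.2, -0.6, -4.6]
width: 0.165
grip_force: 79.8
t 48.0 p [ 535.7 -185.   289.5] yaw 88.0 tilt [ 0.04 -0.01] w 0.165 grip 79.8 F [-0.2 -0.6 -4.6] q6 -1.91
shift now-frame [ -0.3 207.   -0.5]  in-goal-frame [ -0.3 207.   -0.5] turn [-0.01  0.04 -0.  ]
```

```bash
python3 -m jog '[{"dx":0,"dy":8,"dz":0,"ax":0,"ay":0,"az":0},{"dx":0,"dy":14,"dz":0,"ax":0,"ay":0,"az":0},{"dx":0,"dy":14,"dz":0,"ax":0,"ay":0,"az":0},{"dx":0,"dy":14,"dz":0,"ax":0,"ay":0,"az":0},{"dx":0,"dy":14,"dz":0,"ax":0,"ay":0,"az":0},{"dx":0,"dy":14,"dz":0,"ax":0,"ay":0,"az":0},{"dx":0,"dy":14,"dz":0,"ax":0,"ay":0,"az":0},{"dx":0,"dy":14,"dz":0,"ax":0,"ay":0,"az":0},{"dx":0,"dy":14,"dz":0,"ax":0,"ay":0,"az":0},{"dx":0,"dy":14,"dz":0,"ax":0,"ay":0,"az":0},{"dx":0,"dy":14,"dz":0,"ax":0,"ay":0,"az":0},{"dx":0,"dy":14,"dz":0,"ax":0,"ay":0,"az":0},{"dx":0,"dy":14,"dz":0,"ax":0,"ay":0,"az":0},{"dx":0,"dy":14,"dz":0,"ax":0,"ay":0,"az":0},{"dx":0,"dy":11,"dz":0,"ax":0,"ay":0,"az":0},{"dx":0,"dy":6,"dz":0,"ax":0,"ay":0,"az":0},{"dx":0,"dy":0,"dz":0,"ax":0,"ay":0,"az":0},{"dx":0,"dy":0,"dz":0,"ax":0,"ay":0,"az":0},{"dx":0,"dy":0,"dz":0,"ax":0,"ay":0,"az":0},{"dx":0,"dy":0,"dz":0,"ax":0,"ay":0,"az":0}]' | grep -E "pos|force"
python3 d.py 543.2 21.9 270 88
```

```text
tool_pos: [0.543, 0.0213, 0.2892]
wrist_force: [-0.0, -0.0, -4.3]
grip_force: 79.7
t 49.67 p [543.   21.3 289.2] yaw 87.96 tilt [-0.   -0.02] w 0.168 grip 79.7 F [-0.  -0.  -4.3] q6 -1.54
shift now-frame [-0.2  0.6 19.2]  in-goal-frame [-0.2  0.6 19.2] turn [-0.02 -0.   -0.04]
```

```bash
python3 -m jog '[{"dx":0,"dy":0.5,"dz":6,"ax":0,"ay":0,"az":0},{"dx":0,"dy":0,"dz":8,"ax":0,"ay":0,"az":0},{"dx":0,"dy":0,"dz":5,"ax":0,"ay":0,"az":0},{"dx":0,"dy":0,"dz":0,"ax":0,"ay":0,"az":0},{"dx":0,"dy":0,"dz":0,"ax":0,"ay":0,"az":0}]' | grep -E "pos|force"
python3 -m jog '[{"dx":0,"dy":0,"dz":2,"ax":0,"ay":0,"az":0},{"dx":0,"dy":0,"dz":2,"ax":0,"ay":0,"az":0},{"dx":0,"dy":0,"dz":2,"ax":0,"ay":0,"az":0},{"dx":0,"dy":0,"dz":0,"ax":0,"ay":0,"az":0}]' | grep -E "pos|force"
python3 -m jog '[{"dx":0,"dy":0,"dz":3,"ax":0,"ay":0,"az":0},{"dx":0,"dy":0,"dz":3,"ax":0,"ay":0,"az":0},{"dx":0,"dy":0,"dz":0,"ax":0,"ay":0,"az":0}]' | grep -E "pos|force"
```

```text
tool_pos: [0.5425, 0.0222, 0.2691]
wrist_force: [-0.1, 0.4, -3.0]
grip_force: 79.7
tool_pos: [0.5429, 0.0223, 0.264]
wrist_force: [-1.0, 0.8, -5.0]
grip_force: 79.7
tool_pos: [0.5426, 0.0223, 0.2575]
wrist_force: [-0.2, -0.6, -3.9]
grip_force: 79.7
```

Free over the pins; continuing down.

```bash
python3 -m jog '[{"dx":0,"dy":0,"dz":4,"ax":0,"ay":0,"az":0},{"dx":0,"dy":0,"dz":5,"ax":0,"ay":0,"az":0},{"dx":0,"dy":0,"dz":5,"ax":0,"ay":0,"az":0},{"dx":0,"dy":0,"dz":5,"ax":0,"ay":0,"az":0},{"dx":0,"dy":0,"dz":0,"ax":0,"ay":0,"az":0}]' | grep -E "pos|force"
python3 -m jog '[{"dx":0,"dy":0,"dz":5,"ax":0,"ay":0,"az":0},{"dx":0,"dy":0,"dz":5,"ax":0,"ay":0,"az":0},{"dx":0,"dy":0,"dz":5,"ax":0,"ay":0,"az":0},{"dx":0,"dy":0,"dz":3,"ax":0,"ay":0,"az":0},{"dx":0,"dy":0,"dz":2,"ax":0,"ay":0,"az":0},{"dx":0,"dy":0,"dz":0,"ax":0,"ay":0,"az":0},{"dx":0,"dy":0,"dz":0,"ax":0,"ay":0,"az":0}]' | grep -E "pos|force"
python3 d.py 543.2 21.9 213.5 88
```

```text
tool_pos: [0.5422, 0.0223, 0.2376]
wrist_force: [0.1, -0.9, -4.3]
grip_force: 79.7
tool_pos: [0.543, 0.0223, 0.2191]
wrist_force: [-0.4, 0.6, -3.3]
grip_force: 79.7
t 51.67 p [543.   22.3 219.1] yaw 87.99 tilt [-0.01  0.  ] w 0.163 grip 79.7 F [-0.4  0.6 -3.3] q6 -1.54
shift now-frame [-0.2 -0.4  5.6]  in-goal-frame [-0.2 -0.4  5.6] turn [ 0.   -0.01 -0.01]
```

```bash
python3 -m jog '[{"dx":0,"dy":0,"dz":2,"ax":0,"ay":0,"az":0},{"dx":0,"dy":0,"dz":1.5,"ax":0,"ay":0,"az":0},{"dx":0,"dy":0,"dz":0,"ax":0,"ay":0,"az":0},{"dx":0,"dy":0,"dz":0,"ax":0,"ay":0,"az":0}]' | grep -E "pos|force"
python3 -m jog '[{"dx":0,"dy":0,"dz":1,"ax":0,"ay":0,"az":0},{"dx":0,"dy":0,"dz":0,"ax":0,"ay":0,"az":0},{"dx":0,"dy":0,"dz":0,"ax":0,"ay":0,"az":0}]' | grep -E "pos|force"
python3 -m jog '[{"dx":0,"dy":0,"dz":1,"ax":0,"ay":0,"az":0},{"dx":0,"dy":0,"dz":0,"ax":0,"ay":0,"az":0},{"dx":0,"dy":0,"dz":0,"ax":0,"ay":0,"az":0}]' | grep -E "pos|force"
```

```text
tool_pos: [0.543, 0.0223, 0.2157]
wrist_force: [0.5, -0.7, -3.4]
grip_force: 79.7
tool_pos: [0.543, 0.0223, 0.2148]
wrist_force: [0.2, 0.2, -4.5]
grip_force: 79.7
tool_pos: [0.543, 0.0223, 0.2138]
wrist_force: [0.2, -0.2, -3.7]
grip_force: 79.9
```

```bash
python3 -m jog '[{"dx":0,"dy":0,"dz":0.7,"ax":0,"ay":0,"az":0},{"dx":0,"dy":0,"dz":0,"ax":0,"ay":0,"az":0},{"dx":0,"dy":0,"dz":0,"ax":0,"ay":0,"az":0}]' | grep -E "pos|force"
python3 -m jog '[{"dx":0,"dy":0,"dz":0.7,"ax":0,"ay":0,"az":0},{"dx":0,"dy":0,"dz":0,"ax":0,"ay":0,"az":0},{"dx":0,"dy":0,"dz":0,"ax":0,"ay":0,"az":0}]' | grep -E "pos|force"
```

```text
tool_pos: [0.543, 0.0224, 0.2137]
wrist_force: [-3.6, -0.1, 3.6]
grip_force: 80.7
tool_pos: [0.5431, 0.0224, 0.2137]
wrist_force: [-6.0, -0.0, 9.5]
grip_force: 81.7
```

```bash
python3 -m jog '[{"dx":0,"dy":0,"dz":-1,"ax":0,"ay":0,"az":0},{"dx":0,"dy":0,"dz":0,"ax":0,"ay":0,"az":0},{"dx":0,"dy":0,"dz":0,"ax":0,"ay":0,"az":0},{"dx":0,"dy":0,"dz":0,"ax":0,"ay":0,"az":0},{"dx":0,"dy":0,"dz":0,"ax":0,"ay":0,"az":0},{"dx":0,"dy":0,"dz":0,"ax":0,"ay":0,"az":0},{"dx":0,"dy":0,"dz":0,"ax":0,"ay":0,"az":0},{"dx":0,"dy":0,"dz":-10,"ax":0,"ay":0,"az":0},{"dx":0,"dy":0,"dz":-20,"ax":0,"ay":0,"az":0},{"dx":0,"dy":0,"dz":-20,"ax":0,"ay":0,"az":0},{"dx":0,"dy":0,"dz":-20,"ax":0,"ay":0,"az":0},{"dx":0,"dy":0,"dz":-10,"ax":0,"ay":0,"az":0}]' 1| grep -E "pos|force"
python3 -m jog '[{"dx":-4,"dy":-17,"dz":0,"ax":0,"ay":0,"az":0},{"dx":-4,"dy":-17,"dz":0,"ax":0,"ay":0,"az":0},{"dx":-4,"dy":-17,"dz":0,"ax":0,"ay":0,"az":0},{"dx":-4,"dy":-17,"dz":0,"ax":0,"ay":0,"az":0},{"dx":-4,"dy":-17,"dz":0,"ax":0,"ay":0,"az":0},{"dx":-4,"dy":-17,"dz":0,"ax":0,"ay":0,"az":0},{"dx":-4,"dy":-17,"dz":0,"ax":0,"ay":0,"az":0},{"dx":-4,"dy":-17,"dz":0,"ax":0,"ay":0,"az":0},{"dx":-4,"dy":-17,"dz":0,"ax":0,"ay":0,"az":0},{"dx":-4,"dy":-17,"dz":0,"ax":0,"ay":0,"az":0},{"dx":-4,"dy":-17,"dz":0,"ax":0,"ay":0,"az":0},{"dx":-4,"dy":-17,"dz":0,"ax":0,"ay":0,"az":0},{"dx":-4,"dy":-17,"dz":0,"ax":0,"ay":0,"az":0},{"dx":-5,"dy":-17,"dz":0,"ax":0,"ay":0,"az":0},{"dx":-5,"dy":-17,"dz":0,"ax":0,"ay":0,"az":0},{"dx":-5,"dy":-16,"dz":0,"ax":0,"ay":0,"az":0},{"dx":-5,"dy":-15,"dz":0,"ax":0,"ay":0,"az":0},{"dx":-5,"dy":-15,"dz":0,"ax":0,"ay":0,"az":0},{"dx":0,"dy":0,"dz":0,"ax":0,"ay":0,"az":0},{"dx":0,"dy":0,"dz":0,"ax":0,"ay":0,"az":0}]'| grep -E "pos|force"
python3 -m jog '[{"dx":0,"dy":0,"dz":0,"ax":0,"ay":0,"az":0},{"dx":0,"dy":0,"dz":0,"ax":0,"ay":0,"az":0}]' >/dev/null
python3 d.py 610.1 -281.3 192 88
```

```text
tool_pos: [0.544, 0.0223, 0.2968]
wrist_force: [-0.0, -0.1, -0.2]
grip_force: 0.0
tool_pos: [0.6097, -0.2823, 0.2932]
wrist_force: [-0.5, -0.3, 0.2]
grip_force: 0.0
t 55.83 p [ 609.3 -280.5  293.1] yaw 88.02 tilt [-0.04  0.04] w 1.002 grip 0.0 F [ 0.6  0.1 -0.4] q6 -2.01
shift now-frame [ -0.9  -0.8 101.1]  in-goal-frame [ -0.8  -0.7 101.1] turn [ 0.04 -0.04  0.02]
```

```bash
python3 -m jog '[{"dx":-0.7,"dy":-0.7,"dz":10,"ax":0,"ay":0,"az":0},{"dx":0,"dy":0,"dz":18,"ax":0,"ay":0,"az":0},{"dx":0,"dy":0,"dz":18,"ax":0,"ay":0,"az":0},{"dx":0,"dy":0,"dz":18,"ax":0,"ay":0,"az":0},{"dx":0,"dy":0,"dz":18,"ax":0,"ay":0,"az":0},{"dx":0,"dy":0,"dz":12,"ax":0,"ay":0,"az":0},{"dx":0,"dy":0,"dz":6,"ax":0,"ay":0,"az":0},{"dx":0,"dy":0,"dz":0,"ax":0,"ay":0,"az":0},{"dx":0,"dy":0,"dz":0,"ax":0,"ay":0,"az":0},{"dx":0,"dy":0,"dz":0,"ax":0,"ay":0,"az":0}]'| grep -E "pos|force"
python3 d.py 610.1 -281.3 192 88
python3 -m jog '[{"dx":0,"dy":0,"dz":0,"ax":0,"ay":0,"az":0},{"dx":0,"dy":0,"dz":0,"ax":0,"ay":0,"az":0},{"dx":0,"dy":0,"dz":0,"ax":0,"ay":0,"az":0},{"dx":0,"dy":0,"dz":0,"ax":0,"ay":0,"az":0},{"dx":0,"dy":0,"dz":0,"ax":0,"ay":0,"az":0},{"dx":0,"dy":0,"dz":0,"ax":0,"ay":0,"az":0},{"dx":0,"dy":0,"dz":0,"ax":0,"ay":0,"az":0},{"dx":0,"dy":0,"dz":0,"ax":0,"ay":0,"az":0},{"dx":0,"dy":0,"dz":0,"ax":0,"ay":0,"az":0},{"dx":0,"dy":0,"dz":0,"ax":0,"ay":0,"az":0}]' 0 50| grep -E "pos|force|width"
python3 d.py
python3 -m jog '[{"dx":0,"dy":0,"dz":-5,"ax":0,"ay":0,"az":0},{"dx":0,"dy":0,"dz":-10,"ax":0,"ay":0,"az":0},{"dx":0,"dy":0,"dz":-16,"ax":0,"ay":0,"az":0},{"dx":0,"dy":0,"dz":-16,"ax":0,"ay":0,"az":0},{"dx":0,"dy":0,"dz":-16,"ax":0,"ay":0,"az":0},{"dx":0,"dy":0,"dz":-16,"ax":0,"ay":0,"az":0},{"dx":0,"dy":0,"dz":-12,"ax":0,"ay":0,"az":0},{"dx":0,"dy":0,"dz":-5,"ax":0,"ay":0,"az":0},{"dx":0,"dy":0,"dz":0,"ax":0,"ay":0,"az":0}]'| grep -E "pos|force|width"
python3 d.py 626.7 18.4 290 88
```

```text
tool_pos: [0.6108, -0.2821, 0.1946]
wrist_force: [0.8, -0.3, 0.4]
grip_force: 0.0
t 56.67 p [ 610.8 -282.1  194.6] yaw 88.01 tilt [ 0.11 -0.05] w 0.995 grip 0.0 F [ 0.8 -0.3  0.4] q6 -2.01
shift now-frame [0.7 0.8 2.6]  in-goal-frame [0.7 0.8 2.6] turn [-0.05  0.11  0.01]
tool_pos: [0.6104, -0.282, 0.1942]
wrist_force: [-1.0, 1.0, 5.1]
width: 0.396
grip_force: 50.6
t 57.5 p [ 610.4 -282.   194.2] yaw 88.0 tilt [ 0.05 -0.02] w 0.396 grip 50.6 F [-1.   1.   5.1] q6 -2.01
tool_pos: [0.6105, -0.2822, 0.291]
wrist_force: [-0.1, -0.2, -4.1]
width: 0.397
grip_force: 50.1
t 58.25 p [ 610.5 -282.2  291. ] yaw 87.99 tilt [ 0.13 -0.07] w 0.397 grip 50.1 F [-0.1 -0.2 -4.1] q6 -2.01
shift now-frame [ -5.7 301.    0.7]  in-goal-frame [ -5.7 301.    1. ] turn [-0.07  0.13 -0.01]
```

```bash
python3 -m jog '[{"dx":0,"dy":10,"dz":0,"ax":0,"ay":0,"az":0},{"dx":-1,"dy":20,"dz":0,"ax":0,"ay":0,"az":0},{"dx":-1,"dy":20,"dz":0,"ax":0,"ay":0,"az":0},{"dx":-1,"dy":20,"dz":0,"ax":0,"ay":0,"az":0},{"dx":-1,"dy":20,"dz":0,"ax":0,"ay":0,"az":0},{"dx":-1,"dy":20,"dz":0,"ax":0,"ay":0,"az":0},{"dx":-1,"dy":20,"dz":0,"ax":0,"ay":0,"az":0},{"dx":0,"dy":20,"dz":0,"ax":0,"ay":0,"az":0},{"dx":0,"dy":20,"dz":0,"ax":0,"ay":0,"az":0},{"dx":0,"dy":20,"dz":0,"ax":0,"ay":0,"az":0},{"dx":0,"dy":20,"dz":0,"ax":0,"ay":0,"az":0},{"dx":0,"dy":20,"dz":0,"ax":0,"ay":0,"az":0},{"dx":0,"dy":20,"dz":0,"ax":0,"ay":0,"az":0},{"dx":0,"dy":20,"dz":0,"ax":0,"ay":0,"az":0},{"dx":0,"dy":20,"dz":0,"ax":0,"ay":0,"az":0},{"dx":0,"dy":11,"dz":0,"ax":0,"ay":0,"az":0},{"dx":0,"dy":0,"dz":0,"ax":0,"ay":0,"az":0},{"dx":0,"dy":0,"dz":0,"ax":0,"ay":0,"az":0},{"dx":0,"dy":0,"dz":0,"ax":0,"ay":0,"az":0},{"dx":0,"dy":0,"dz":0,"ax":0,"ay":0,"az":0}]'| grep -E "pos|force|width"
python3 d.py 627 18.6 268 88
```

```text
tool_pos: [0.6265, 0.0178, 0.289]
wrist_force: [-0.5, -0.1, -3.2]
width: 0.402
grip_force: 50.4
t 59.92 p [626.5  17.8 289. ] yaw 87.95 tilt [-0.03 -0.02] w 0.402 grip 50.4 F [-0.5 -0.1 -3.2] q6 -1.55
shift now-frame [-0.5  0.8 21. ]  in-goal-frame [-0.5  0.8 21. ] turn [-0.03 -0.03 -0.05]
```

```bash
python3 -m jog '[{"dx":-0.5,"dy":0.7,"dz":7,"ax":0,"ay":0,"az":0},{"dx":0,"dy":0,"dz":8,"ax":0,"ay":0,"az":0},{"dx":0,"dy":0,"dz":6,"ax":0,"ay":0,"az":0},{"dx":0,"dy":0,"dz":2,"ax":0,"ay":0,"az":0},{"dx":0,"dy":0,"dz":2,"ax":0,"ay":0,"az":0},{"dx":0,"dy":0,"dz":2,"ax":0,"ay":0,"az":0},{"dx":0,"dy":0,"dz":0,"ax":0,"ay":0,"az":0}]' | grep -E "pos|force"
python3 -m jog '[{"dx":0,"dy":0,"dz":2,"ax":0,"ay":0,"az":0},{"dx":0,"dy":0,"dz":3,"ax":0,"ay":0,"az":0},{"dx":0,"dy":0,"dz":3,"ax":0,"ay":0,"az":0},{"dx":0,"dy":0,"dz":0,"ax":0,"ay":0,"az":0}]' | grep -E "pos|force"
python3 -m jog '[{"dx":0,"dy":0,"dz":5,"ax":0,"ay":0,"az":0},{"dx":0,"dy":0,"dz":6,"ax":0,"ay":0,"az":0},{"dx":0,"dy":0,"dz":6,"ax":0,"ay":0,"az":0},{"dx":0,"dy":0,"dz":5,"ax":0,"ay":0,"az":0},{"dx":0,"dy":0,"dz":3,"ax":0,"ay":0,"az":0},{"dx":0,"dy":0,"dz":0,"ax":0,"ay":0,"az":0},{"dx":0,"dy":0,"dz":0,"ax":0,"ay":0,"az":0}]' | grep -E "pos|force"
```

```text
tool_pos: [0.627, 0.0194, 0.2619]
wrist_force: [-0.8, -0.1, -2.7]
grip_force: 50.3
tool_pos: [0.6268, 0.0195, 0.2536]
wrist_force: [-0.5, 0.8, -3.9]
grip_force: 50.3
tool_pos: [0.627, 0.0194, 0.2289]
wrist_force: [-0.2, 0.3, -4.1]
grip_force: 50.3
```

```bash
python3 -m jog '[{"dx":0,"dy":0,"dz":2,"ax":0,"ay":0,"az":0},{"dx":0,"dy":0,"dz":1.5,"ax":0,"ay":0,"az":0},{"dx":0,"dy":0,"dz":1,"ax":0,"ay":0,"az":0},{"dx":0,"dy":0,"dz":0,"ax":0,"ay":0,"az":0},{"dx":0,"dy":0,"dz":0,"ax":0,"ay":0,"az":0}]' | grep -E "pos|force"
python3 -m jog '[{"dx":0,"dy":0,"dz":1,"ax":0,"ay":0,"az":0},{"dx":0,"dy":0,"dz":0,"ax":0,"ay":0,"az":0},{"dx":0,"dy":0,"dz":0,"ax":0,"ay":0,"az":0}]' | grep -E "pos|force"
python3 -m jog '[{"dx":0,"dy":0,"dz":0.7,"ax":0,"ay":0,"az":0},{"dx":0,"dy":0,"dz":0,"ax":0,"ay":0,"az":0},{"dx":0,"dy":0,"dz":0,"ax":0,"ay":0,"az":0}]' | grep -E "pos|force"
```

```text
tool_pos: [0.6271, 0.0194, 0.2249]
wrist_force: [-0.1, -0.4, -3.5]
grip_force: 50.3
tool_pos: [0.6271, 0.0194, 0.2238]
wrist_force: [-0.7, 1.4, -2.9]
grip_force: 50.3
tool_pos: [0.6273, 0.0194, 0.2234]
wrist_force: [-1.0, 0.6, -3.0]
grip_force: 50.5
```

```bash
python3 -m jog '[{"dx":0,"dy":0,"dz":0.7,"ax":0,"ay":0,"az":0},{"dx":0,"dy":0,"dz":0,"ax":0,"ay":0,"az":0},{"dx":0,"dy":0,"dz":0,"ax":0,"ay":0,"az":0}]' | grep -E "pos|force"
python3 -m jog '[{"dx":0,"dy":0,"dz":0,"ax":0,"ay":0,"az":0},{"dx":0,"dy":0,"dz":0,"ax":0,"ay":0,"az":0},{"dx":0,"dy":0,"dz":0,"ax":0,"ay":0,"az":0},{"dx":0,"dy":0,"dz":0,"ax":0,"ay":0,"az":0},{"dx":0,"dy":0,"dz":0,"ax":0,"ay":0,"az":0},{"dx":0,"dy":0,"dz":0,"ax":0,"ay":0,"az":0},{"dx":0,"dy":0,"dz":0,"ax":0,"ay":0,"az":0},{"dx":0,"dy":0,"dz":-10,"ax":0,"ay":0,"az":0},{"dx":0,"dy":0,"dz":-20,"ax":0,"ay":0,"az":0},{"dx":0,"dy":0,"dz":-20,"ax":0,"ay":0,"az":0},{"dx":0,"dy":0,"dz":-15,"ax":0,"ay":0,"az":0},{"dx":0,"dy":0,"dz":-10,"ax":0,"ay":0,"az":0}]' 1| grep -E "pos|force"
python3 -m jog '[{"dx":8,"dy":-17,"dz":0,"ax":0,"ay":0,"az":0},{"dx":8,"dy":-17,"dz":0,"ax":0,"ay":0,"az":0},{"dx":8,"dy":-17,"dz":0,"ax":0,"ay":0,"az":0},{"dx":8,"dy":-17,"dz":0,"ax":0,"ay":0,"az":0},{"dx":8,"dy":-17,"dz":0,"ax":0,"ay":0,"az":0},{"dx":8,"dy":-17,"dz":0,"ax":0,"ay":0,"az":0},{"dx":8,"dy":-17,"dz":0,"ax":0,"ay":0,"az":0},{"dx":8,"dy":-17,"dz":0,"ax":0,"ay":0,"az":0},{"dx":8,"dy":-17,"dz":0,"ax":0,"ay":0,"az":0},{"dx":8,"dy":-17,"dz":0,"ax":0,"ay":0,"az":0},{"dx":8,"dy":-17,"dz":0,"ax":0,"ay":0,"az":0},{"dx":8,"dy":-17,"dz":0,"ax":0,"ay":0,"az":0},{"dx":8,"dy":-17,"dz":0,"ax":0,"ay":0,"az":0},{"dx":8,"dy":-17,"dz":0,"ax":0,"ay":0,"az":0},{"dx":8,"dy":-17,"dz":0,"ax":0,"ay":0,"az":0},{"dx":8,"dy":-17,"dz":0,"ax":0,"ay":0,"az":0},{"dx":8,"dy":-17,"dz":0,"ax":0,"ay":0,"az":0},{"dx":8,"dy":-12,"dz":0,"ax":0,"ay":0,"az":0},{"dx":8,"dy":-6,"dz":0,"ax":0,"ay":0,"az":0},{"dx":0,"dy":0,"dz":0,"ax":0,"ay":0,"az":0}]'| grep -E "pos|force"
python3 -m jog '[{"dx":0,"dy":0,"dz":0,"ax":0,"ay":0,"az":0},{"dx":0,"dy":0,"dz":0,"ax":0,"ay":0,"az":0},{"dx":0,"dy":0,"dz":0,"ax":0,"ay":0,"az":0}]' >/dev/null
python3 d.py 464 -282.2 183.7 88
```

```text
tool_pos: [0.6273, 0.0194, 0.2234]
wrist_force: [-3.9, -0.1, 5.3]
grip_force: 51.0
tool_pos: [0.6279, 0.0194, 0.3005]
wrist_force: [0.5, 0.2, 0.3]
grip_force: 0.0
tool_pos: [0.4632, -0.2829, 0.2975]
wrist_force: [-0.1, -0.0, -0.0]
grip_force: 0.0
t 65.5 p [ 464.9 -281.5  297.6] yaw 88.04 tilt [0.01 0.01] w 0.999 grip 0.0 F [-0.5  0.5 -0.9] q6 -2.13
shift now-frame [  0.9  -0.8 113.9]  in-goal-frame [  0.8  -0.8 113.9] turn [0.01 0.01 0.04]
```

```bash
python3 -m jog '[{"dx":0.7,"dy":-0.7,"dz":10,"ax":0,"ay":0,"az":0},{"dx":0,"dy":0,"dz":20,"ax":0,"ay":0,"az":0},{"dx":0,"dy":0,"dz":20,"ax":0,"ay":0,"az":0},{"dx":0,"dy":0,"dz":20,"ax":0,"ay":0,"az":0},{"dx":0,"dy":0,"dz":18,"ax":0,"ay":0,"az":0},{"dx":0,"dy":0,"dz":14,"ax":0,"ay":0,"az":0},{"dx":0,"dy":0,"dz":8,"ax":0,"ay":0,"az":0},{"dx":0,"dy":0,"dz":2,"ax":0,"ay":0,"az":0},{"dx":0,"dy":0,"dz":0,"ax":0,"ay":0,"az":0},{"dx":0,"dy":0,"dz":0,"ax":0,"ay":0,"az":0},{"dx":0,"dy":0,"dz":0,"ax":0,"ay":0,"az":0}]'| grep -E "pos|force"
python3 d.py 464 -282.2 183.7 88
python3 -m jog '[{"dx":0,"dy":0,"dz":0,"ax":0,"ay":0,"az":0},{"dx":0,"dy":0,"dz":0,"ax":0,"ay":0,"az":0},{"dx":0,"dy":0,"dz":0,"ax":0,"ay":0,"az":0},{"dx":0,"dy":0,"dz":0,"ax":0,"ay":0,"az":0},{"dx":0,"dy":0,"dz":0,"ax":0,"ay":0,"az":0},{"dx":0,"dy":0,"dz":0,"ax":0,"ay":0,"az":0},{"dx":0,"dy":0,"dz":0,"ax":0,"ay":0,"az":0},{"dx":0,"dy":0,"dz":0,"ax":0,"ay":0,"az":0}]' 0 50| grep -E "pos|force|width"
python3 d.py
python3 -m jog '[{"dx":0,"dy":0,"dz":-5,"ax":0,"ay":0,"az":0},{"dx":0,"dy":0,"dz":-10,"ax":0,"ay":0,"az":0},{"dx":0,"dy":0,"dz":-16,"ax":0,"ay":0,"az":0},{"dx":0,"dy":0,"dz":-16,"ax":0,"ay":0,"az":0},{"dx":0,"dy":0,"dz":-16,"ax":0,"ay":0,"az":0},{"dx":0,"dy":0,"dz":-16,"ax":0,"ay":0,"az":0},{"dx":0,"dy":0,"dz":-12,"ax":0,"ay":0,"az":0},{"dx":0,"dy":0,"dz":-5,"ax":0,"ay":0,"az":0},{"dx":0,"dy":0,"dz":0,"ax":0,"ay":0,"az":0}]'| grep -E "pos|force|width"
python3 d.py 460.3 23.3 280 88
python3 - <<'E'
from h import *
T=cam('top')
g=cv2.cvtColor(T['img'],cv2.COLOR_RGB2GRAY)[140:225,275:330];g=cv2.resize(g,None,fx=6,fy=6,interpolation=cv2.INTER_CUBIC)
c=cv2.HoughCircles(cv2.GaussianBlur(g,(9,9),0),cv2.HOUGH_GRADIENT,1.5,100,param1=60,param2=20,minRadius=26,maxRadius=48)
if c is not None:
  for x,y,r in c[0][:4]: print('circ',x,y,r,(onz(T,(x+.5)/6-.5+275,(y+.5)/6-.5+140,.085)*1000).round(1))
E
```

```text
tool_pos: [0.4644, -0.2831, 0.1866]
wrist_force: [-0.6, 0.1, 0.5]
grip_force: 0.0
t 66.42 p [ 464.4 -283.1  186.6] yaw 88.0 tilt [ 0.1  -0.07] w 0.999 grip 0.0 F [-0.6  0.1  0.5] q6 -2.13
shift now-frame [0.5 0.9 2.9]  in-goal-frame [0.5 0.9 2.9] turn [-0.07  0.1   0.  ]
tool_pos: [0.4641, -0.2829, 0.1867]
wrist_force: [-1.4, 1.7, 5.6]
width: 0.592
grip_force: 51.0
t 67.08 p [ 464.1 -282.9  186.7] yaw 87.98 tilt [ 0.05 -0.02] w 0.592 grip 51.0 F [-1.4  1.7  5.6] q6 -2.13
tool_pos: [0.4642, -0.2831, 0.2833]
wrist_force: [0.3, -0.5, -2.7]
width: 0.587
grip_force: 52.5
t 67.83 p [ 464.2 -283.1  283.3] yaw 88.0 tilt [ 0.15 -0.1 ] w 0.587 grip 52.5 F [ 0.3 -0.5 -2.7] q6 -2.13
shift now-frame [ 14.7 306.1   2.7]  in-goal-frame [ 14.6 306.1   3.3] turn [-0.1   0.15 -0.  ]
circ 161.25 335.25 43.85 [503.4  21.3  85. ]
```

```bash
python3 -m jog '[{"dx":0,"dy":10,"dz":0,"ax":0,"ay":0,"az":0},{"dx":1,"dy":20,"dz":0,"ax":0,"ay":0,"az":0},{"dx":1,"dy":20,"dz":0,"ax":0,"ay":0,"az":0},{"dx":1,"dy":20,"dz":0,"ax":0,"ay":0,"az":0},{"dx":1,"dy":20,"dz":0,"ax":0,"ay":0,"az":0},{"dx":1,"dy":20,"dz":0,"ax":0,"ay":0,"az":0},{"dx":1,"dy":20,"dz":0,"ax":0,"ay":0,"az":0},{"dx":1,"dy":20,"dz":0,"ax":0,"ay":0,"az":0},{"dx":1,"dy":20,"dz":0,"ax":0,"ay":0,"az":0},{"dx":1,"dy":20,"dz":0,"ax":0,"ay":0,"az":0},{"dx":1,"dy":20,"dz":0,"ax":0,"ay":0,"az":0},{"dx":1,"dy":20,"dz":0,"ax":0,"ay":0,"az":0},{"dx":1,"dy":20,"dz":0,"ax":0,"ay":0,"az":0},{"dx":1,"dy":20,"dz":0,"ax":0,"ay":0,"az":0},{"dx":1,"dy":20,"dz":0,"ax":0,"ay":0,"az":0},{"dx":1,"dy":16,"dz":0,"ax":0,"ay":0,"az":0},{"dx":0,"dy":0,"dz":0,"ax":0,"ay":0,"az":0},{"dx":0,"dy":0,"dz":0,"ax":0,"ay":0,"az":0},{"dx":0,"dy":0,"dz":0,"ax":0,"ay":0,"az":0},{"dx":0,"dy":0,"dz":0,"ax":0,"ay":0,"az":0}]'| grep -E "pos|force|width"
python3 d.py 460 24 260 88
```

```text
tool_pos: [0.4592, 0.0231, 0.281]
wrist_force: [-0.2, -1.0, -2.8]
width: 0.589
grip_force: 52.7
t 69.55 p [459.2  23.1 281. ] yaw 87.97 tilt [-0.06 -0.02] w 0.589 grip 52.7 F [-0.2 -1.  -2.8] q6 -1.54
shift now-frame [-0.8  0.9 21. ]  in-goal-frame [-0.8  0.9 21. ] turn [-0.02 -0.06 -0.03]
```

```bash
python3 -m jog '[{"dx":-0.7,"dy":0.7,"dz":7,"ax":0,"ay":0,"az":0},{"dx":0,"dy":0,"dz":8,"ax":0,"ay":0,"az":0},{"dx":0,"dy":0,"dz":6,"ax":0,"ay":0,"az":0},{"dx":0,"dy":0,"dz":2,"ax":0,"ay":0,"az":0},{"dx":0,"dy":0,"dz":2,"ax":0,"ay":0,"az":0},{"dx":0,"dy":0,"dz":2,"ax":0,"ay":0,"az":0},{"dx":0,"dy":0,"dz":0,"ax":0,"ay":0,"az":0}]' | grep -E "pos|force"
python3 -m jog '[{"dx":0,"dy":0,"dz":2,"ax":0,"ay":0,"az":0},{"dx":0,"dy":0,"dz":3,"ax":0,"ay":0,"az":0},{"dx":0,"dy":0,"dz":3,"ax":0,"ay":0,"az":0},{"dx":0,"dy":0,"dz":0,"ax":0,"ay":0,"az":0}]' | grep -E "pos|force"
python3 -m jog '[{"dx":0,"dy":0,"dz":5,"ax":0,"ay":0,"az":0},{"dx":0,"dy":0,"dz":6,"ax":0,"ay":0,"az":0},{"dx":0,"dy":0,"dz":6,"ax":0,"ay":0,"az":0},{"dx":0,"dy":0,"dz":5,"ax":0,"ay":0,"az":0},{"dx":0,"dy":0,"dz":3,"ax":0,"ay":0,"az":0},{"dx":0,"dy":0,"dz":0,"ax":0,"ay":0,"az":0},{"dx":0,"dy":0,"dz":0,"ax":0,"ay":0,"az":0}]' | grep -E "pos|force"
```

```text
tool_pos: [0.4601, 0.0242, 0.254]
wrist_force: [-0.7, -0.9, -2.6]
grip_force: 52.7
tool_pos: [0.4599, 0.0243, 0.2459]
wrist_force: [-1.2, 0.0, -2.7]
grip_force: 52.7
tool_pos: [0.4601, 0.0242, 0.2211]
wrist_force: [-0.1, -0.3, -3.5]
grip_force: 52.7
```

```bash
python3 -m jog '[{"dx":0,"dy":0,"dz":2,"ax":0,"ay":0,"az":0},{"dx":0,"dy":0,"dz":1.5,"ax":0,"ay":0,"az":0},{"dx":0,"dy":0,"dz":1,"ax":0,"ay":0,"az":0},{"dx":0,"dy":0,"dz":0,"ax":0,"ay":0,"az":0},{"dx":0,"dy":0,"dz":0,"ax":0,"ay":0,"az":0}]' | grep -E "pos|force"
python3 -m jog '[{"dx":0,"dy":0,"dz":1,"ax":0,"ay":0,"az":0},{"dx":0,"dy":0,"dz":0,"ax":0,"ay":0,"az":0},{"dx":0,"dy":0,"dz":0,"ax":0,"ay":0,"az":0}]' | grep -E "pos|force"
python3 -m jog '[{"dx":0,"dy":0,"dz":0.7,"ax":0,"ay":0,"az":0},{"dx":0,"dy":0,"dz":0,"ax":0,"ay":0,"az":0},{"dx":0,"dy":0,"dz":0,"ax":0,"ay":0,"az":0}]' | grep -E "pos|force"
```

```text
tool_pos: [0.4602, 0.0242, 0.217]
wrist_force: [0.8, 0.4, -2.8]
grip_force: 52.7
tool_pos: [0.4603, 0.0242, 0.216]
wrist_force: [0.2, -0.2, -2.2]
grip_force: 52.7
tool_pos: [0.4603, 0.0242, 0.2159]
wrist_force: [-3.5, -0.2, 4.8]
grip_force: 53.3
```

```bash
python3 -m jog '[{"dx":0,"dy":0,"dz":0,"ax":0,"ay":0,"az":0},{"dx":0,"dy":0,"dz":0,"ax":0,"ay":0,"az":0},{"dx":0,"dy":0,"dz":0,"ax":0,"ay":0,"az":0},{"dx":0,"dy":0,"dz":0,"ax":0,"ay":0,"az":0},{"dx":0,"dy":0,"dz":0,"ax":0,"ay":0,"az":0},{"dx":0,"dy":0,"dz":0,"ax":0,"ay":0,"az":0},{"dx":0,"dy":0,"dz":0,"ax":0,"ay":0,"az":0},{"dx":0,"dy":0,"dz":-10,"ax":0,"ay":0,"az":0},{"dx":0,"dy":0,"dz":-20,"ax":0,"ay":0,"az":0},{"dx":0,"dy":0,"dz":-20,"ax":0,"ay":0,"az":0},{"dx":0,"dy":0,"dz":-20,"ax":0,"ay":0,"az":0},{"dx":0,"dy":0,"dz":-20,"ax":0,"ay":0,"az":0},{"dx":0,"dy":0,"dz":-20,"ax":0,"ay":0,"az":0}]' 1| grep -E "pos|force"
python3 -m jog '[{"dx":0,"dy":-15,"dz":0,"ax":0,"ay":0,"az":0},{"dx":0,"dy":-25,"dz":0,"ax":0,"ay":0,"az":0},{"dx":0,"dy":-25,"dz":0,"ax":0,"ay":0,"az":0},{"dx":0,"dy":-25,"dz":0,"ax":0,"ay":0,"az":0},{"dx":0,"dy":-25,"dz":0,"ax":0,"ay":0,"az":0},{"dx":0,"dy":-25,"dz":0,"ax":0,"ay":0,"az":0},{"dx":0,"dy":-25,"dz":0,"ax":0,"ay":0,"az":0},{"dx":0,"dy":-25,"dz":0,"ax":0,"ay":0,"az":0},{"dx":0,"dy":-25,"dz":0,"ax":0,"ay":0,"az":0},{"dx":0,"dy":-25,"dz":0,"ax":0,"ay":0,"az":0},{"dx":0,"dy":-15,"dz":0,"ax":0,"ay":0,"az":0},{"dx":0,"dy":0,"dz":0,"ax":0,"ay":0,"az":0},{"dx":0,"dy":0,"dz":0,"ax":0,"ay":0,"az":0},{"dx":0,"dy":0,"dz":0,"ax":0,"ay":0,"az":0}]'| grep -E "pos|force"
python3 - <<'E'
from h import *
T=cam('top');a=cv2.cvtColor(T['img'],cv2.COLOR_RGB2GRAY)
b=cv2.cvtColor(cv2.imread('pics/top0.png'),cv2.COLOR_BGR2GRAY)
# tall/wide appearance vs. start: template match
for n,(y,x,h) in dict(tall=(149,295,14),wide=(202,293,17),rib=(173,294,22)).items():
    t=b[y:y+h,x:x+(14 if n!='wide' else 17)]
    r=cv2.matchTemplate(a[y-8:y+h+8,x-8:x+t.shape[1]+8],t,cv2.TM_CCOEFF_NORMED);_,v,_,l=cv2.minMaxLoc(r);print(n,round(v,2),l[0]-8,l[1]-8)
m=(T['img'][150:240,195:255].max(2)<85).astype(np.uint8);n,l,st,ce=cv2.connectedComponentsWithStats(m);print(st[1:,4].max(),ce[1+st[1:,4].argmax()])
for y in range(146,224,2): print(' '.join('%3d'%v for v in a[y,284:320:2]))
E
```

```text
tool_pos: [0.4601, 0.0242, 0.3271]
wrist_force: [0.5, 0.7, -0.6]
grip_force: 0.0
tool_pos: [0.4512, -0.2301, 0.3255]
wrist_force: [0.8, -0.3, -0.3]
grip_force: 0.0
tall 0.94 0 0
wide 0.76 0 0
rib 0.77 0 0
695 [26.88057554 44.83165468]
 84  94 101 106  99 103 102  99 102 100  99 105 105 113 101 106 103 101
 79  75  79  85  87  86 102  94 105  99 101  99 103 102 102 102  98 106
 76  78  94  93  90  89  89  82 112 116 102 114 117 116 108 117 115 112
 76  78  72  60  97  90  97 122 122 121 123 101 128 125 122 104  93 119
 76  83  89  88  93  94 117 123  69  65 103 118 125 125 125 108 114 120
 80  78  93  96  96  83 121 109  64  81  90 118 120 128 126 128 129 115
 76  80  96  94  95  89 104 125  78  80 121 115 102 128 121 127 124 110
 77  81  96  91  90  91  75 108 120 125 120  93 113 126 123 125 129 114
 74  83  94  90  91  97  97  61  70  83  86  96 114 126 127 123 125 112
 72  73  95  93  89  96  91  99  92  97  89  85  89 118 125 125 124  99
 78  78  96  91  88  90  91  93 100 100  98 106 108 117 125 129 131 110
 74  80  89  88  88  84  65  84  82  84 103  90  64  89 126 133 127 109
 
[... 1242 characters left out ...]
  93 116 117 110 116 120 106 105 150 151 147 140  98
 66  86  99 103  95 111 130 128 123 106 114 122 111 145 153 149 141 113
 69  93  90 103  89 124  85  76  67  63  93 119 112 135 154 143 146 112
 63  94  97 100 104 125 119  71  77  98  85 123 115 111 148 145 147 112
 65 107  91 102  91 126 123 111  65  56  94 128 128 109 152 143 148 111
 66 130 112 137 129  95 131 126 121 119 120 127 104 128 141 146 145 107
 62 119  37 141 148 117 144 126 134 129 131 123 120 127 116  50 141 111
 68 137 131 149 148 147 113 109 104 130 111 123 127 130 126 131 138 106
103  97  90  94  96  93  99 100 100 103 102 104 103 108 105 115 104 110
102  99 102 107 112 109 105  94  97  94  89  95  97  94  96  93 101 114
```

```bash
python3 -c "
from workcell import bot
print(bot.finish_job())"
```

```text
the job is handed in; nothing more can be done
None
```

I handed in the job: the phone lies centred and lengthwise on the order pad, the bar is back over both pins, and each weight is back on its own pin. The verdict was not shown, and after the phone was placed I checked positions by numbers only, because my 14 picture views were used up.

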